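Load the dead-weight press on a glued core pair

ROBOT

A 6-joint arm with a two-finger parallel gripper is mounted at the origin on a cart in front of the work surface, level with it; the furniture and walls round the work are solid. World frame = base frame: x ahead of the robot, y to its left, z up, the work surface at z = 0. Lengths are in mm, angles in rad, forces in N, time in s.
With the tool pointing down it reaches from about 350 to 775 mm from the base axis. Payload 7.3 kg.
Tool frame: the origin (TCP) lies at the very end of the fingers, on their centre line; the grasp point (between the pads) lies bot.grasp_offset behind it (bot.grasp_offset is the distance from the TCP to the grasp point, in mm); z points along the fingers, y is the line along which they close (so a half turn about z gives the same grasp; the last joint's range is limited). The gripper opens to 92 mm and grips with 3 to 60 N. Pads are 19 mm wide; open, the fingers measure 130 mm over their backs; the gripper's body (75 mm by 190 mm) begins 47 mm behind the grasp point.
Start: joints at [-0.146, 0.342, 1.524, -0, 1.275, -0.146], TCP at [525.022, 0.019, 193.141] pointing down, gripper open.
Joint ranges: [-2.53, 2.53], [-0.77, 2.02], [0.04, 2.7], [-1, 4.14], [0.28, 2.66], [-3.11, 3.11]. Speed limits (rad/s): [2.57, 2.57, 3.14, 3.14, 3.14, 3.14].

INTERFACE

Orientations are given as [roll, pitch, yaw] about the fixed x, y, z axes, in that order (R = Rz(yaw) Ry(pitch) Rx(roll)).
In Python, from plant import bot gives the robot as it stands. The module is installed in compiled form; this text tells all that it offers.
- The arm moves only by the shell command python3 -m handwheel 'ROWS'. ROWS is JSON, a list of rows, each an object of numbers: "claw": the finger opening in mm, from 0 to 91.8; "dx", "dy", "dz": the shift along the tool's x, y, z in mm; "rx", "ry", "rz": the turn, a rotation vector about the tool's x, y, z in rad. A call has 1 to 10 rows; each row shifts and turns the commanded pose from where the row before left it, along the tool's axes as they then stand; what a row does not reach is not made up. A row lasts 1/10 s, in which the tool goes at most 50 mm and 8.59 degrees, less where a joint would pass 70% of its speed; a pose out of reach is approached as far as the arm can. A call is refused whole if a number of a shift passes 50 or a number of a turn 0.15, either way. A call with a gripper value outside its range is refused whole. The fingers move at their own pace and stop on an object; the grip force is fixed at half the most. Time passes only in rows, so rows that do not move let the fingers close. It gives the time, the measured TCP pose, the force and the opening at its end, in the units of the state.
- bot.get_obs(): the state, without advancing time (a new reading comes with each control period).
- bot.capture(name): name is "scene" or "side" or "wrist"; returns a dict with "frame" (420x560x3 uint8, red, green, blue), "camera_matrix" (3x3 intrinsics, pixels), "k1" (the pictures are not rectified: a ray, as slopes to the right and down, at radius r is drawn at 1 + k1 r^2 times it, then the intrinsics apply), "view" (4x4, takes a point from world to camera coordinates); the wrist camera has in their place "mount" (4x4, takes a point from camera to tool coordinates, whose origin is the TCP and whose axes are the flange's). Camera axes: x right, y down, z forward; pixel columns grow to the right and rows downward; lengths in mm; the calibration is good to about 2 mm. A picture is of the moment at which its call begins: read the wrist's pose just before it. There is no depth.
- bot.close_job(): hands the job in, once; it reports no verdict.
The state is a dict: "time": time; "joint_positions": joint angles; "dq": joint speeds; "tau": joint torques, N m; "tool_pos": TCP position; "tcp_rot": TCP orientation; "contact_force": force on the tool from outside, world axes, zero at the start; "moment": the same for the moment, N m; "grip_width": finger opening in mm.
Only numpy, scipy, OpenCV 4.12 (cv2) and the standard library are available. Lean on these libraries where they do the work, as an engineer would, in place of code of your own. Each camera call takes 0.05 s, during which the arm holds its last target. There are 200 camera calls.

TASK

Two ring cores have just been glued in the dead-weight press: load the press so that its foot closes on them. Hang both slotted steel weights from the wooden block on the press's weight hanger, the thick one first and flat on the hanger's plate, the thin one flat on top, each pushed in until the rod is at the bottom of its slot, and with the two slots turned about a quarter turn or more apart so that neither weight can slide off; leave the cores and the side cutters where they are.

Things in the scene. Friction and masses are not known exactly. Their poses are not given: they have to be found in the camera images.
- thick_weight: Steel slotted weight, 0.36 kg, 26 mm high: hub 38 mm wide, 12 high below; round flange 64 mm wide, 14 thick above, with two flats 50 mm apart (40 long, parallel to x) to grip firmly. A 10 mm slot runs along x from the centre out through the rim. Origin: underside, centre of the slot's round end, where the rod belongs; x out through the slot, z up. Flat on the block, slot away from the robot.
- thick_weight_mouth (a point): Mouth of the thick weight's slot: on the flange's rim, 32 mm from the origin along x, 19 mm above the underside.
- thin_weight: Steel slotted weight, 0.245 kg, 20 mm high: hub 38 mm wide, 12 high below; round flange 64 mm wide, 8 thick above, with two flats 50 mm apart (40 long, parallel to x) to grip firmly. A 10 mm slot runs along x from the centre out through the rim. Origin: underside, centre of the slot's round end, where the rod belongs; x out through the slot, z up. Flat on the block, slot away from the robot.
- thin_weight_mouth (a point): Mouth of the thin weight's slot: on the flange's rim, 32 mm from the origin along x, 16 mm above the underside.
- weight_block: Fixed wooden block, 70 x 200 x 20 mm, with two raised seats 55 mm high and 32 mm wide (across y) at y = +50 and -50 mm; the weights' hubs stand on them between low lips (5 mm), which weight on which seat varies. Beside the seats, fingers can pass down beyond the flats. Origin: centre of the underside; x away from the robot, z up.
- press: Fixed grey bench press. Origin: on the table under the cores' axis; x points from the hanger to the column. Base 145 x 104 x 14 mm from x = -54 mm; column from x = 31 to 67 mm; ram guide over the cores. The beam (16 x 24 mm) pivots at x = 42, z = 265 mm and runs towards the robot to x = -102 mm; the hanger hangs from it at x = -83 mm, over open table.
- hanger_seat (a point): Centre of the top of the hanger's plate (38 mm across, 96 mm above the table when empty), on its 7 mm rod's axis; z up the rod. 125 mm of free rod, then link and beam: an upright hand meets them, one leaning back 40 degrees brings a weight in from the side. The hanger gives way: it swings when nudged, settles in seconds, and sinks 12 mm as it is loaded.
- beam (a joint): Angle of the beam, rad: 0 at its upper stop, as found; about 0.095 with the foot on the cores. A return spring holds it up: the hanger starts to sink at 2.6 N, hangs about half way down under the thick weight alone, and both weights together close the press.
- ram: The press's ram, carried by the beam: 13 mm rod with a round foot 28 mm across. Origin: centre of the foot's underside; 4 mm above the upper core at the start, z up.
- core_upper: Upper of the two green ring cores (34 mm across, 13 mm high each) stacked in the press's nest under the ram; it is loose. Origin: centre of its underside, 118 mm above the table.
- side_cutters: Loose red-handled side cutters, 164 x 51 x 11 mm, lying on the table; a bystander. Origin: centre of the underside, x along the tool.
Not all that is in view belongs to the job. Leave any orange or purple look-alike of the thick_weight alone. Leave any red look-alike of the thin_weight alone.

How it is judged (in metres and radians):
On the way:
1. the thick weight sits on the hanger's plate, the rod at the bottom of its slot, and is let go (distance between thick_weight and hanger_seat below 0.008 m and contact force between the fingers and thick_weight below 0.1 N), for 0.2 s.
At the end, for the whole second after the job is handed in: Thick weight's origin within 8 mm of the hanger seat; thin weight's underside 23 to 29 mm above the seat and within 8 mm of the rod's axis in x and y; slots at least 60 degrees apart; beam beyond 0.085 rad and foot on the upper core with over 1 N; thin weight slower than 40 mm/s (distance between thick_weight and hanger_seat below 0.008 m and z of thin_weight in the frame of hanger_seat between 0.023 and 0.029 m and x of thin_weight in the frame of hanger_seat between -0.008 and 0.008 m and y of thin_weight in the frame of hanger_seat between -0.008 and 0.008 m and x of thin_weight_mouth in the frame of thick_weight below 0.016 m and value of joint beam above 0.085 rad and contact force between ram and core_upper above 1 N and linear speed of thin_weight below 0.04 m/s); the robot touches nothing.
It fails at once if the upper core is shifted more than 6 mm (distance of core_upper from where it was at the start of the episode above 0.006 m).
It fails at once if the side cutters are shifted more than 20 mm (distance of side_cutters from where it was at the start of the episode above 0.02 m).
It also fails if it takes over 69 s, if anything falls off the work surface, if the arm or the gripper's body presses on something with over 40 N, if the wrist force passes 120 N, or if a joint passes its speed limit or range.

## Working session

There is one attempt and no reset: what is moved stays moved. The work goes in short steps, Python scripts to look and compute and a shell command to move; the robot and the scene stay as the last step left them, time stands still between calls to the robot, and variables do not carry over. Pictures are saved under pics/ and viewed, on a budget of 10 in all, crops included, one or two more only if the job needs it, and the job is handed in when it is done.

```bash
mkdir -p pics; ls; cat > h.py <<'E'
import numpy as np, cv2
from plant import bot
from scipy.spatial.transform import Rotation as R
def snap(n,f):
    c=bot.capture(n); cv2.imwrite('pics/'+f,cv2.cvtColor(c['frame'],cv2.COLOR_RGB2BGR)); np.savez('pics/'+f[:-4]+'.npz',**c); return c
E
python3 - <<'E'
from h import *
o=bot.get_obs(); print(o['tool_pos'],o['tcp_rot'],o['time'],bot.grasp_offset,o['grip_width'])
a=snap('scene','s0.png'); b=snap('side','d0.png'); w=snap('wrist','w0.png')
for c in (a,b,w): print(c['camera_matrix'].round(1).tolist(),c['k1'],np.round(c.get('view',c.get('mount')),3).tolist())
E
```

```text
pics
[5.24521680e+02 1.03416771e-01 1.92456475e+02] [-3.14003725e+00 -2.67195081e-04  1.57078626e+00] 0.0 18.8 92.16643010335983
[[395.8, 0.0, 278.2], [0.0, 395.8, 209.5], [0.0, 0.0, 1.0]] -0.019767666091908435 [[0.458, -0.889, 0.007, -516.715], [-0.552, -0.29, -0.781, 330.306], [0.697, 0.354, -0.624, 931.198], [0.0, 0.0, 0.0, 1.0]]
[[399.7, 0.0, 285.9], [0.0, 399.7, 211.7], [0.0, 0.0, 1.0]] -0.10587355370346796 [[0.943, -0.333, -0.021, -580.659], [-0.235, -0.619, -0.749, 65.836], [0.236, 0.711, -0.662, 1318.122], [0.0, 0.0, 0.0, 1.0]]
[[335.7, 0.0, 278.5], [0.0, 335.7, 209.5], [0.0, 0.0, 1.0]] -0.01281332807521428 [[-0.0, -0.965, -0.263, 72.339], [1.0, -0.0, -0.0, -0.822], [-0.0, -0.263, 0.965, -191.527], [0.0, 0.0, 0.0, 1.0]]
```

```bash
python3 -c "
import cv2,numpy as np
a=cv2.imread('pics/s0.png');b=cv2.imread('pics/d0.png');w=cv2.imread('pics/w0.png')
cv2.imwrite('pics/all0.png',cv2.resize(np.hstack([a,b]),(800,300)))"
```

```text
(no output)
```

View pics/s0.png

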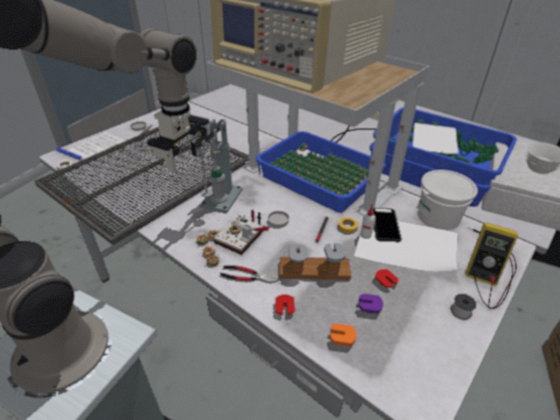

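View pics/d0.png

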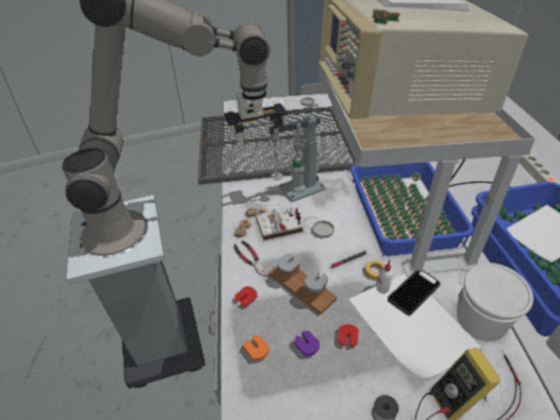

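The scene view shows the two grey weights on the block at (299,254) and (335,251), and the press at (222,190). In the side view the weights are at (290,263) and (316,281), and the press at (303,160). I'll enlarge those regions.

```bash
cat >> h.py <<'E'
def ray(c,u,v,pose=None):
    K=c['camera_matrix'];k=float(c['k1'])
    d=cv2.undistortPoints(np.array([[[u,v]]],float),K,np.array([k,0,0,0,0.]))[0,0]
    if 'view' in c: T=np.linalg.inv(c['view'])
    else: T=pose@c['mount']
    r=T[:3,:3]@np.array([d[0],d[1],1]); return T[:3,3],r/np.linalg.norm(r)
def onz(c,u,v,z,pose=None):
    p,r=ray(c,u,v,pose); return p+r*(z-p[2])/r[2]
def tri(*rs):
    A=np.zeros((3,3));b=np.zeros(3)
    for p,r in rs:
        M=np.eye(3)-np.outer(r,r);A+=M;b+=M@p
    x=np.linalg.solve(A,b); return x,[np.linalg.norm(np.cross(x-p,r)) for p,r in rs]
def proj(c,P,pose=None):
    P=np.asarray(P,float)
    V=c['view'] if 'view' in c else np.linalg.inv(pose@c['mount'])
    q=V[:3,:3]@P+V[:3,3];s=q[:2]/q[2];s=s*(1+float(c['k1'])*(s@s));K=c['camera_matrix']
    return np.array([K[0,0]*s[0]+K[0,2],K[1,1]*s[1]+K[1,2]])
def pose(o):
    T=np.eye(4);T[:3,:3]=R.from_euler('xyz',o['tcp_rot']).as_matrix();T[:3,3]=o['tool_pos'];return T
def load(f): return dict(np.load('pics/'+f))
E
python3 - <<'E'
from h import *
S=load('s0.npz');D=load('d0.npz')
for s,d in (((299,254),(290,263)),((335,251),(316,281)),((210,172),(297,162))):
    print(tri(ray(S,*s),ray(D,*d)))
ims=[]
for f,x,y in (('s0',260,225),('d0',250,235),('s0',180,115),('d0',255,105)):
    a=cv2.imread(f'pics/{f}.png')[y:y+75 if y>200 else y+100, x:x+(100)]
    a=cv2.resize(a,(400,300 if y>200 else 400),interpolation=cv2.INTER_CUBIC); ims.append(a[:300] if y>200 else cv2.resize(a,(400,300)))
cv2.imwrite('pics/z0.png',np.vstack([np.hstack(ims[:2]),np.hstack(ims[2:])]))
E
```

```text
(array([ 491.00979922, -392.09171641,   65.32308603]), [np.float64(1.102160576408442), np.float64(1.1021605764084568)])
(array([ 531.9917918 , -482.36977599,   78.31809128]), [np.float64(1.985038462630821), np.float64(1.9850384626307436)])
(array([668.85712668,  23.12295126, 100.29569965]), [np.float64(3.3688491442812047), np.float64(3.3688491442812847)])
```

View pics/z0.png

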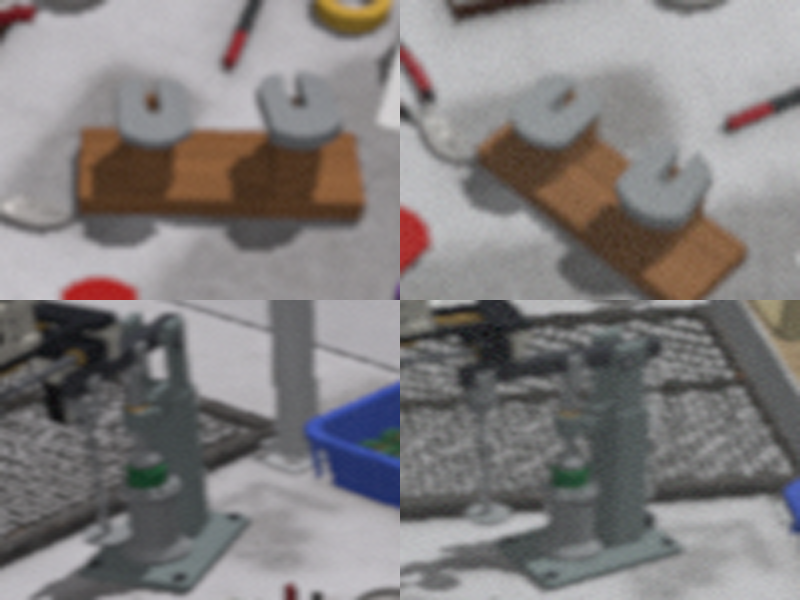

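View pics/w0.png

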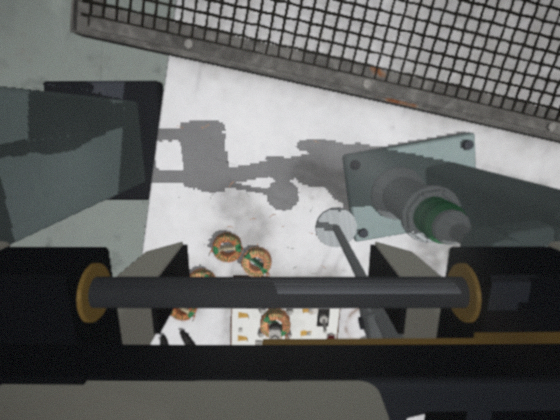

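The zoomed crops show the hanger plate at scene ≈(206,193) and side ≈(276,176), and the green core at scene (217,173) and side (297,164). In the wrist view the plate is at (336,226) and the base corners are at (346,155), (472,134) and (362,239). The −y weight looks thicker.

```bash
python3 - <<'E'
from h import *
S=load('s0.npz');D=load('d0.npz');W=load('w0.npz')
o=bot.get_obs();T=pose(o)
print('plate',tri(ray(S,206,192.7),ray(D,276.2,176),ray(W,336,226,T)), onz(W,336,226,96,T))
print('core',tri(ray(S,216.7,173.3),ray(D,297,164.3)))
for u,v in ((346,155),(472,134),(362,239)): print('base',onz(W,u,v,14,T))
# weights: slot end & flange outline from crops
f=lambda x,y:(260+x/4,225+y/4)
g=lambda x,y:(250+(x-400)/4,235+y/4)
for n,s,d in (('L far lip',(152,98),(560,102)),('R slot end',(299,102),(665,178))):
    print(n,tri(ray(S,*f(*s)),ray(D,*g(*d))))
for n,s,d in (('L',(154,108),(556,110)),('R',(300,105),(662,187))):
  for z in (75,81): print(n,z,onz(S,*f(*s),z),onz(D,*g(*d),z))
for p in ((80,205),(362,212),(362,148),(80,130)): print('blk bottom/top',onz(S,*f(*p),0 if p[1]>200 else 20))
E
```

```text
plate (array([575.83294992, -23.1695176 ,  91.84771059]), [np.float64(1.287666524127195), np.float64(1.668158881786712), np.float64(0.631737156110614)]) [575.58215756 -21.41912388  96.        ]
core (array([654.33403774, -15.23279359, 116.94699085]), [np.float64(1.8988803885489223), np.float64(1.8988803885488592)])
base [597.58583791  33.54997229  14.        ]
base [732.9100939   56.27547374  14.        ]
base [621.44223294 -64.1235072   14.        ]
L far lip (array([ 492.87166817, -388.87477085,   75.86370138]), [np.float64(1.7410166245092915), np.float64(1.741016624509329)])
R slot end (array([ 533.19363988, -480.49908759,   79.93119989]), [np.float64(0.7512182336516922), np.float64(0.7512182336516673)])
L 75 [ 487.27751101 -392.32572041   75.        ] [ 486.97363622 -396.14175884   75.        ]
L 81 [ 481.67131795 -394.67387619   81.        ] [ 485.28159325 -401.13251853   81.        ]
R 75 [ 536.49775284 -480.16975528   75.        ] [ 529.6212176  -483.99260228   75.        ]
R 81 [ 530.50692057 -481.83144023   81.        ] [ 527.62251372 -488.35166332   81.        ]
blk bottom/top [ 4.45439359e+02 -3.57537682e+02 -1.13686838e-13]
blk bottom/top [ 531.32822925 -536.33386871    0.        ]
blk bottom/top [ 570.97279508 -520.02035024   20.        ]
blk bottom/top [ 493.41434257 -332.84224212   20.        ]
```

```bash
cat >> h.py <<'E'
def goal(hd,lean,cam=1):
    h,l=np.radians([hd,lean]);f=np.array([np.cos(h),np.sin(h),0]);k=np.array([0,0,1.])
    z=np.sin(l)*f-np.cos(l)*k; x=cam*(np.cos(l)*f+np.sin(l)*k); return np.c_[x,np.cross(z,x),z]
def plan(hd,lean,p,cam=1):
    o=bot.get_obs();T=pose(o);G=goal(hd,lean,cam)
    v=R.from_matrix(T[:3,:3].T@G).as_rotvec();n=max(1,int(np.ceil(np.linalg.norm(v)/.147)))
    d=np.asarray(p)-T[:3,3];
    print('t',round(o['time'],2),'p',T[:3,3].round(1),'F',np.round(o['contact_force'],1),'w',round(o['grip_width'],1),'q',np.round(o['joint_positions'],2))
    print('rot n',n,'each',(v/n).round(4),'total',v.round(4)); t=G.T@d; m=int(np.ceil(np.linalg.norm(t)/49)); print('then shift',t.round(1),'rows',m,'each',(t/max(m,1)).round(1),'| shift in present frame',(T[:3,:3].T@d).round(1))
E
python3 -m handwheel '[{"dy":-40},{"dy":-40},{"dy":-40},{"dy":-30},{}]'
python3 - <<'E'
from h import *
f=np.array([np.cos(.446),np.sin(.446),0]);z=.643*f-np.array([0,0,.766])
plan(25.5,40,np.array([531,-483,63])+9.2*f-150*z)
E
```

```text
t 0.15 p [5.247e+02 1.000e-01 1.926e+02] F [-0.8 -0.5 -0.3] w 92.0 q [-0.15  0.34  1.52 -0.    1.28 -0.15]
rot n 9 each [-0.0437  0.0691  0.1197] total [-0.3933  0.6222  1.0773]
then shift [-231.2  438.8 -174.8] rows 11 each [-21.   39.9 -15.9] | shift in present frame [-520.7  -72.3   14.7]invalid input at $[0]: expected keys claw, dx, dy, dz, rx, ry, rz
```

```bash

python3 -m handwheel '[{"claw":91.8,"dx":0,"dy":-40,"dz":0,"rx":0,"ry":0,"rz":0},{"claw":91.8,"dx":0,"dy":-40,"dz":0,"rx":0,"ry":0,"rz":0},{"claw":91.8,"dx":0,"dy":-40,"dz":0,"rx":0,"ry":0,"rz":0},{"claw":91.8,"dx":0,"dy":-30,"dz":0,"rx":0,"ry":0,"rz":0},{"claw":91.8,"dx":0,"dy":0,"dz":0,"rx":0,"ry":0,"rz":0}]'
python3 - <<'E'
from h import *
f=np.array([np.cos(.446),np.sin(.446),0]);z=.643*f-np.array([0,0,.766])
plan(25.5,40,np.array([531,-483,63])+9.2*f-150*z)
E
```

```text
time: 0.65
tool_pos: [371.6, 0.5, 193.0]
tcp_rot: [-3.14, -0.0, 1.571]
contact_force: [0.4, 0.3, -0.2]
grip_width: 92.1
t 0.65 p [371.6   0.5 193. ] F [ 0.4  0.3 -0.2] w 92.1 q [-0.21  0.06  1.89 -0.    1.19 -0.21]
rot n 9 each [-0.0438  0.0692  0.1197] total [-0.3939  0.6224  1.0769]
then shift [-125.8  505.1  -85.9] rows 11 each [-11.4  45.9  -7.8] | shift in present frame [-521.1   80.8   14.8]
```

```bash

python3 -m handwheel '[{"claw":91.8,"dx":-47,"dy":7.3,"dz":1,"rx":0,"ry":0,"rz":0},{"claw":91.8,"dx":-47,"dy":7.3,"dz":1,"rx":0,"ry":0,"rz":0},{"claw":91.8,"dx":-47,"dy":7.3,"dz":1,"rx":0,"ry":0,"rz":0},{"claw":91.8,"dx":-47,"dy":7.3,"dz":1,"rx":0,"ry":0,"rz":0},{"claw":91.8,"dx":-47,"dy":7.3,"dz":1,"rx":0,"ry":0,"rz":0},{"claw":91.8,"dx":-47,"dy":7.3,"dz":1,"rx":0,"ry":0,"rz":0},{"claw":91.8,"dx":-47,"dy":7.3,"dz":1,"rx":0,"ry":0,"rz":0},{"claw":91.8,"dx":-47,"dy":7.3,"dz":1,"rx":0,"ry":0,"rz":0},{"claw":91.8,"dx":-47,"dy":7.3,"dz":1,"rx":0,"ry":0,"rz":0},{"claw":91.8,"dx":-47,"dy":7.3,"dz":1,"rx":0,"ry":0,"rz":0}]'
python3 -m handwheel '[{"claw":91.8,"dx":-50,"dy":8,"dz":4,"rx":0,"ry":0,"rz":0},{"claw":91.8,"dx":0,"dy":0,"dz":0,"rx":-0.0438,"ry":0.0692,"rz":0.1197},{"claw":91.8,"dx":0,"dy":0,"dz":0,"rx":-0.0438,"ry":0.0692,"rz":0.1197},{"claw":91.8,"dx":0,"dy":0,"dz":0,"rx":-0.0438,"ry":0.0692,"rz":0.1197},{"claw":91.8,"dx":0,"dy":0,"dz":0,"rx":-0.0438,"ry":0.0692,"rz":0.1197},{"claw":91.8,"dx":0,"dy":0,"dz":0,"rx":-0.0438,"ry":0.0692,"rz":0.1197},{"claw":91.8,"dx":0,"dy":0,"dz":0,"rx":-0.0438,"ry":0.0692,"rz":0.1197},{"claw":91.8,"dx":0,"dy":0,"dz":0,"rx":-0.0438,"ry":0.0692,"rz":0.1197},{"claw":91.8,"dx":0,"dy":0,"dz":0,"rx":-0.0438,"ry":0.0692,"rz":0.1197},{"claw":91.8,"dx":0,"dy":0,"dz":0,"rx":-0.0438,"ry":0.0692,"rz":0.1197}]'
python3 -m handwheel '[{"claw":91.8,"dx":0,"dy":0,"dz":0,"rx":0,"ry":0,"rz":0}]'
python3 - <<'E'
from h import *
f=np.array([np.cos(.446),np.sin(.446),0]);z=.643*f-np.array([0,0,.766])
plan(25.5,40,np.array([531,-483,63])+9.2*f-150*z)
o=bot.get_obs();np.save('pics/w1T.npy',pose(o));c=snap('wrist','w1.png')
E
```

```text
time: 1.65
tool_pos: [448.5, -472.4, 182.4]
tcp_rot: [3.141, -0.0, 1.57]
contact_force: [0.1, 0.2, 0.8]
grip_width: 91.4
time: 2.65
tool_pos: [455.9, -520.4, 178.4]
tcp_rot: [-3.14, -0.703, 0.438]
contact_force: [0.1, 0.5, -0.1]
grip_width: 91.7
time: 2.75
tool_pos: [454.0, -519.7, 176.8]
tcp_rot: [-3.137, -0.701, 0.437]
contact_force: [-1.0, -0.2, -0.1]
grip_width: 91.4
t 2.75 p [ 454.  -519.7  176.8] F [-1.  -0.2 -0.1] w 91.4 q [-1.3   0.68  1.23  0.7   1.42 -0.35]
rot n 1 each [-0.0001 -0.0027 -0.0058] total [-0.0001 -0.0027 -0.0058]
then shift [-0.8  0.1 -2.1] rows 1 each [-0.8  0.1 -2.1] | shift in present frame [-0.8  0.1 -2.1]
```

View pics/w1.png

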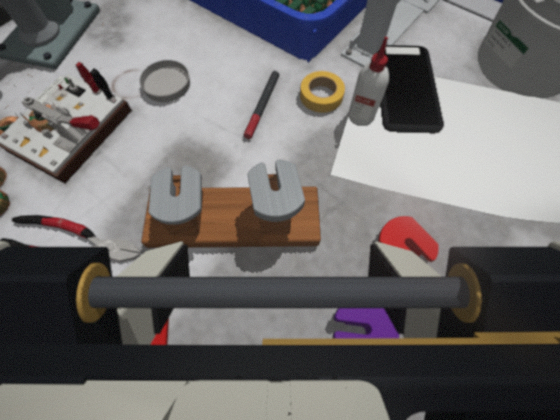

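The wrist view shows the thin weight (left, centre ≈(176,195)) and the thick one (right, centre ≈(276,190)). I'll zoom in to measure them.

```bash
python3 -c "
import cv2
a=cv2.imread('pics/w1.png')[150:250,135:325]
cv2.imwrite('pics/w1z.png',cv2.resize(a,None,fx=4,fy=4,interpolation=cv2.INTER_CUBIC))"
```

```text
(no output)
```

View pics/w1z.png

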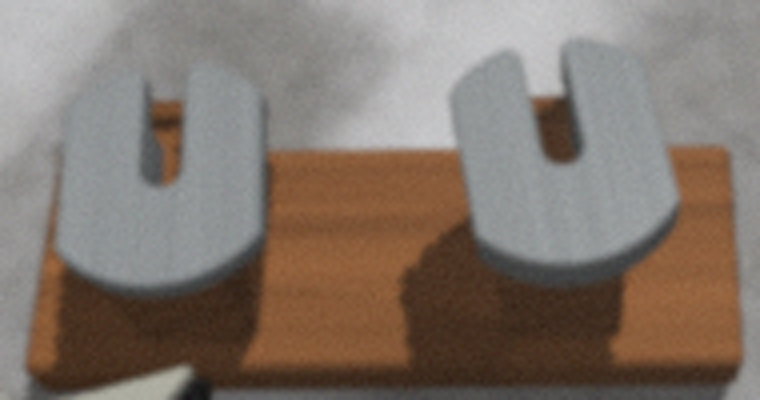

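```bash
python3 - <<'E'
from h import *
W=load('w1.npz');T=np.load('pics/w1T.npy')
P=lambda x,y,z:onz(W,135+x/4-.4,150+y/4-.4,z,T)[:2]
for n,z,fl,slot,end in (('thick',81,[((452,95),(477,235)),((642,72),(680,200))],[((524,52),(538,150)),((565,45),(583,148))],(562,163)),
                    ('thin',75,[((68,100),(57,240)),((266,100),(264,235))],[((147,80),(147,170)),((187,75),(183,170))],(165,186))):
    for a,b in fl+slot:
        A,B=P(*a,z),P(*b,z);d=A-B;print(n,A.round(1),B.round(1),'len',np.linalg.norm(d).round(1),'ang',np.degrees(np.arctan2(d[1],d[0])).round(1))
    m=sum(P(*q,z) for l in fl for q in l)/4; e=P(*end,z); print(' flat centre',m.round(1),'slot end',e.round(1))
    A=[P(*a,z) for a,b in fl];print(' width',np.linalg.norm(A[0]-A[1]).round(1))
E
```

```text
thick [ 534.  -445.5] [ 502.3 -468.6] len 39.2 ang 36.1
thick [ 560.1 -485.6] [ 531.2 -508.4] len 36.9 ang 38.3
thick [ 552.9 -456.2] [ 529.  -471.7] len 28.5 ang 33.0
thick [ 559.2 -464.7] [ 534.2 -481.4] len 30.1 ang 33.8
 flat centre [ 531.9 -477. ] slot end [ 528.3 -478.5]
 width 47.9
thin [ 494.2 -355.4] [ 460.2 -375.4] len 39.5 ang 30.5
thin [ 515.6 -401.2] [ 482.7 -420.2] len 38.0 ang 30.1
thin [ 507.8 -370.4] [ 485.7 -384.7] len 26.3 ang 32.9
thin [ 513.4 -379. ] [ 489.5 -392.9] len 27.6 ang 30.2
 flat centre [ 488.2 -388.1] slot end [ 483.8 -391.2]
 width 50.5
```

```bash
python3 - <<'E'
from h import *
z=goal(36.5,40)[:,2]
plan(36.5,40,np.array([539.4,-472.5,63])-100*z)
E
```

```text
t 2.8 p [ 454.9 -519.7  177.9] F [-0.1 -0.2  0. ] w 91.8 q [-1.3   0.68  1.23  0.7   1.42 -0.35]
rot n 2 each [ 0.0616 -0.0005 -0.0736] total [ 0.1232 -0.001  -0.1471]
then shift [-0.3 12.3 49.7] rows 2 each [-0.1  6.2 24.9] | shift in present frame [ 1.   6.  50.9]
```

```bash

python3 -m handwheel '[{"claw":76,"dx":0,"dy":0,"dz":0,"rx":0.062,"ry":0,"rz":-0.074},{"claw":76,"dx":0,"dy":0,"dz":0,"rx":0.062,"ry":0,"rz":-0.074},{"claw":76,"dx":0,"dy":6,"dz":25,"rx":0,"ry":0,"rz":0},{"claw":76,"dx":0,"dy":6,"dz":25,"rx":0,"ry":0,"rz":0},{"claw":76,"dx":0,"dy":0,"dz":0,"rx":0,"ry":0,"rz":0},{"claw":76,"dx":0,"dy":0,"dz":0,"rx":0,"ry":0,"rz":0}]'
python3 - <<'E'
from h import *
plan(36.5,40,np.array([539.4,-472.5,63]))
E
```

```text
time: 3.4
tool_pos: [489.6, -509.5, 141.2]
tcp_rot: [3.138, -0.699, 0.643]
contact_force: [0.7, 0.4, -0.1]
grip_width: 76.0
t 3.4 p [ 489.6 -509.5  141.2] F [ 0.7  0.4 -0.1] w 76.0 q [-1.23  0.8   1.09  0.66  1.51 -0.44]
rot n 1 each [-0.0009 -0.0007  0.0048] total [-0.0009 -0.0007  0.0048]
then shift [-2.8 -0.1 99.8] rows 3 each [-0.9 -0.  33.3] | shift in present frame [-2.8 -0.  99.8]
```

```bash

python3 -m handwheel '[{"claw":76,"dx":-1,"dy":0,"dz":25,"rx":0,"ry":0,"rz":0},{"claw":76,"dx":-1,"dy":0,"dz":25,"rx":0,"ry":0,"rz":0},{"claw":76,"dx":-0.5,"dy":0,"dz":20,"rx":0,"ry":0,"rz":0},{"claw":76,"dx":0,"dy":0,"dz":15,"rx":0,"ry":0,"rz":0},{"claw":76,"dx":0,"dy":0,"dz":15,"rx":0,"ry":0,"rz":0},{"claw":76,"dx":0,"dy":0,"dz":0,"rx":0,"ry":0,"rz":0},{"claw":76,"dx":0,"dy":0,"dz":0,"rx":0,"ry":0,"rz":0}]'
python3 -m handwheel '[{"claw":40,"dx":0,"dy":0,"dz":0,"rx":0,"ry":0,"rz":0},{"claw":40,"dx":0,"dy":0,"dz":0,"rx":0,"ry":0,"rz":0},{"claw":40,"dx":0,"dy":0,"dz":0,"rx":0,"ry":0,"rz":0},{"claw":40,"dx":0,"dy":0,"dz":0,"rx":0,"ry":0,"rz":0},{"claw":40,"dx":0,"dy":0,"dz":0,"rx":0,"ry":0,"rz":0},{"claw":40,"dx":0,"dy":0,"dz":0,"rx":0,"ry":0,"rz":0}]'
python3 - <<'E'
from h import *
plan(36.5,40,np.array([539.4,-472.5,63]))
E
```

```text
time: 4.1
tool_pos: [539.2, -473.0, 63.5]
tcp_rot: [3.138, -0.7, 0.64]
contact_force: [0.2, 0.6, 0.7]
grip_width: 75.7
time: 4.7
tool_pos: [539.2, -472.6, 62.9]
tcp_rot: [3.14, -0.7, 0.639]
contact_force: [-0.4, -0.2, 0.4]
grip_width: 40.4
t 4.7 p [ 539.2 -472.6   62.9] F [-0.4 -0.2  0.4] w 40.4 q [-1.15  0.87  1.19  0.7   1.33 -0.48]
rot n 1 each [ 0.0006 -0.0018  0.0016] total [ 0.0006 -0.0018  0.0016]
then shift [0.2 0.  0.1] rows 1 each [0.2 0.  0.1] | shift in present frame [0.2 0.  0.1]
```

```bash
python3 - <<'E'
from h import *
a=snap('wrist','w2.png');b=snap('scene','s2.png');c=snap('side','d2.png')
A=cv2.imread('pics/w2.png')[100:400,80:480]
B=cv2.resize(cv2.imread('pics/s2.png')[190:310,250:410],(400,300));C=cv2.resize(cv2.imread('pics/d2.png')[200:320,230:390],(400,300))
cv2.imwrite('pics/m2.png',np.vstack([np.hstack([B,C]),np.hstack([A,A*0])]))
E
```

```text
(no output)
```

View pics/m2.png

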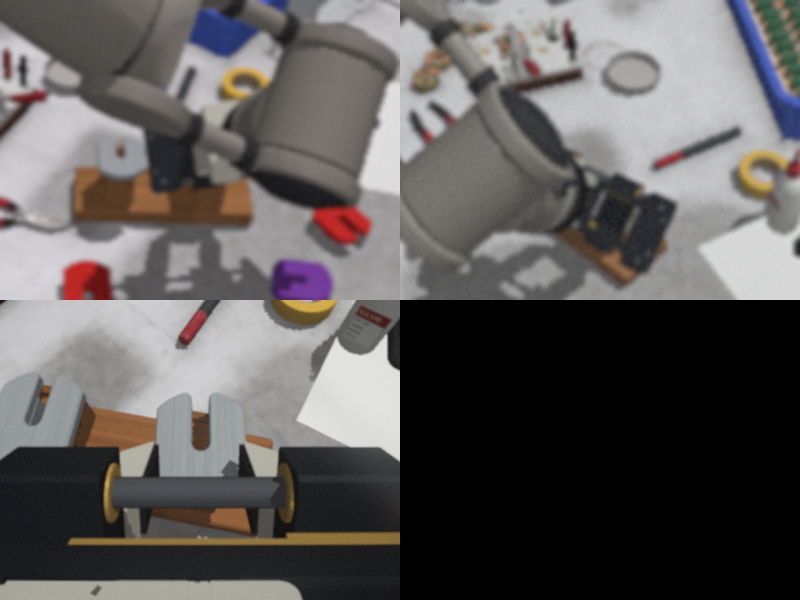

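The composite shows the fingers on the rounded back part of the thick weight, which protrudes forward with its slot end at wrist ≈(281,247). The fingers are too far back, so I'll measure that and re-grasp.

```bash
python3 - <<'E'
from h import *
W=load('w2.npz');T=pose(bot.get_obs())
for z in (76,81,86): print(z,onz(W,281,248,z,T),'L',onz(W,238,202,z,T),onz(W,239,245,z,T),'R',onz(W,320,204,z,T),onz(W,323,250,z,T))
W1=load('w1.npz');T1=np.load('pics/w1T.npy')
print(tri(ray(W,281,248,T),ray(W1,135+562/4-.4,150+163/4-.4,T1)))
S=load('s0.npz')
print(bot.get_obs()['tool_pos'])
W2=load('w2.npz')
print('grasp axis px', [proj(W2,T[:3,3]-s*T[:3,2],T).round(0) for s in (0,15,30)])
E
```

```text
76 [ 531.10516746 -477.98809697   76.        ] L [ 538.92014151 -440.55854586   76.        ] [ 518.51411098 -458.05818426   76.        ] R [ 566.81299723 -480.37865023   76.        ] [ 544.08185456 -497.45711991   76.        ]
81 [ 529.74617151 -478.93724293   81.        ] L [ 537.34263403 -442.55424533   81.        ] [ 517.5071688  -459.56458296   81.        ] R [ 564.45558817 -481.26095484   81.        ] [ 542.36002238 -497.86189989   81.        ]
86 [ 528.38717557 -479.88638889   86.        ] L [ 535.76512656 -444.54994479   86.        ] [ 516.50022662 -461.07098166   86.        ] R [ 562.09817911 -482.14325944   86.        ] [ 540.6381902  -498.26667986   86.        ]
(array([ 531.42735691, -477.33643598,   74.51929213]), [np.float64(0.3763637813029846), np.float64(0.37636378130303)])
[ 539.24210284 -472.56270819   62.85279565]
grasp axis px [array([282., 239.]), array([282., 249.]), array([282., 260.])]
```

```bash

python3 -m handwheel '[{"claw":25,"dx":0,"dy":0,"dz":0,"rx":0,"ry":0,"rz":0},{"claw":25,"dx":0,"dy":0,"dz":0,"rx":0,"ry":0,"rz":0},{"claw":25,"dx":0,"dy":0,"dz":0,"rx":0,"ry":0,"rz":0}]'

```

```text
time: 5.15
tool_pos: [539.2, -472.6, 62.8]
tcp_rot: [3.14, -0.7, 0.639]
contact_force: [0.2, 0.2, -0.8]
grip_width: 25.8
```

```bash
python3 - <<'E'
from h import *
a=snap('wrist','w3.png')
cv2.imwrite('pics/w3z.png',cv2.resize(cv2.imread('pics/w3.png')[170:350,140:440],(800,480),interpolation=cv2.INTER_CUBIC))
E
```

```text
(no output)
```

View pics/w3z.png

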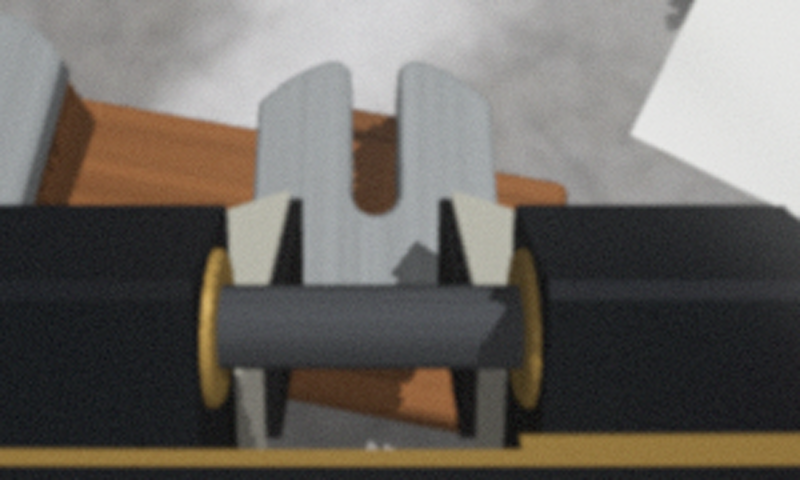

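The close-up shows the fingertips over the weight, nearer the camera than it is, rather than beside the flats. So the finger ends sit about 30 mm short of the stated TCP, and the fingers closed above the flange. I'll open, advance along the tool in small steps watching the force, and close again.

```bash

python3 -m handwheel '[{"claw":76,"dx":0,"dy":0,"dz":0,"rx":0,"ry":0,"rz":0},{"claw":76,"dx":0,"dy":0,"dz":0,"rx":0,"ry":0,"rz":0},{"claw":76,"dx":0,"dy":0,"dz":0,"rx":0,"ry":0,"rz":0},{"claw":76,"dx":0,"dy":0,"dz":0,"rx":0,"ry":0,"rz":0},{"claw":76,"dx":0,"dy":0,"dz":0,"rx":0,"ry":0,"rz":0},{"claw":76,"dx":0,"dy":0,"dz":7,"rx":0,"ry":0,"rz":0},{"claw":76,"dx":0,"dy":0,"dz":8,"rx":0,"ry":0,"rz":0},{"claw":76,"dx":0,"dy":0,"dz":0,"rx":0,"ry":0,"rz":0}]'
python3 -m handwheel '[{"claw":76,"dx":0,"dy":0,"dz":7,"rx":0,"ry":0,"rz":0},{"claw":76,"dx":0,"dy":0,"dz":7,"rx":0,"ry":0,"rz":0},{"claw":76,"dx":0,"dy":0,"dz":0,"rx":0,"ry":0,"rz":0}]'
python3 -m handwheel '[{"claw":40,"dx":0,"dy":0,"dz":0,"rx":0,"ry":0,"rz":0},{"claw":40,"dx":0,"dy":0,"dz":0,"rx":0,"ry":0,"rz":0},{"claw":40,"dx":0,"dy":0,"dz":0,"rx":0,"ry":0,"rz":0},{"claw":40,"dx":0,"dy":0,"dz":0,"rx":0,"ry":0,"rz":0},{"claw":40,"dx":0,"dy":0,"dz":0,"rx":0,"ry":0,"rz":0},{"claw":40,"dx":0,"dy":0,"dz":0,"rx":0,"ry":0,"rz":0}]'
python3 -c "
from h import *
a=snap('wrist','w4.png')"
```

```text
time: 6.0
tool_pos: [547.3, -465.4, 49.9]
tcp_rot: [-3.14, -0.7, 0.638]
contact_force: [-0.4, 1.1, 0.0]
grip_width: 75.5
time: 6.3
tool_pos: [554.5, -460.3, 39.5]
tcp_rot: [-3.141, -0.7, 0.638]
contact_force: [0.1, 0.8, 1.0]
grip_width: 76.2
time: 6.9
tool_pos: [554.2, -461.9, 40.9]
tcp_rot: [3.139, -0.7, 0.639]
contact_force: [0.2, -0.8, 1.7]
grip_width: 49.8
```

The grip now stops at 49.8 mm, so the thick weight is held by its flats. The real fingertips lie about 30 mm behind the reported TCP. I'll lift and turn, then plan the move to the hanger.

```bash

python3 -m handwheel '[{"claw":40,"dx":6,"dy":0,"dz":-8,"rx":0,"ry":0,"rz":0},{"claw":40,"dx":15,"dy":0,"dz":-18,"rx":0,"ry":0,"rz":0},{"claw":40,"dx":21,"dy":0,"dz":-26,"rx":0,"ry":0,"rz":0},{"claw":40,"dx":21,"dy":0,"dz":-26,"rx":0,"ry":0,"rz":0},{"claw":40,"dx":0,"dy":0,"dz":0,"rx":0.0757,"ry":0,"rz":-0.0902},{"claw":40,"dx":0,"dy":0,"dz":0,"rx":0.0757,"ry":0,"rz":-0.0902},{"claw":40,"dx":0,"dy":0,"dz":0,"rx":0,"ry":0,"rz":0}]'
cat >> h.py <<'E'
def org(T,fw,up):  # weight origin from TCP pose
    f=T[:3,0].copy();f[2]=0;f/=np.linalg.norm(f); return T[:3,3]+fw*f+np.array([0,0,up])
def planw(hd,lean,o,fw,up):
    h=np.radians(hd);f=np.array([np.cos(h),np.sin(h),0])
    plan(hd,lean,np.asarray(o,float)-fw*f-np.array([0,0,up]))
E
python3 - <<'E'
from h import *
f=goal(50,0)[:,0]
planw(50,40,np.array([577,-21,130])-65*f,-24.9,14.5)
E
```

```text
time: 7.65
tool_pos: [552.9, -462.9, 140.0]
tcp_rot: [3.14, -0.699, 0.877]
contact_force: [-0.2, -0.3, -4.7]
grip_width: 49.6
t 7.65 p [ 552.9 -462.9  140. ] F [-0.2 -0.3 -4.7] w 49.6 q [-1.1   0.89  0.91  0.63  1.64 -0.46]
rot n 1 each [-0.0009 -0.0006  0.0031] total [-0.0009 -0.0006  0.0031]
then shift [ 224.7 -265.6  220.5] rows 9 each [ 25.  -29.5  24.5] | shift in present frame [ 225.4 -264.7  220.9]
```

```bash

python3 -m handwheel '[{"claw":40,"dx":25,"dy":-29.5,"dz":24.5,"rx":0,"ry":0,"rz":0},{"claw":40,"dx":25,"dy":-29.5,"dz":24.5,"rx":0,"ry":0,"rz":0},{"claw":40,"dx":25,"dy":-29.5,"dz":24.5,"rx":0,"ry":0,"rz":0},{"claw":40,"dx":25,"dy":-29.5,"dz":24.5,"rx":0,"ry":0,"rz":0},{"claw":40,"dx":25,"dy":-29.5,"dz":24.5,"rx":0,"ry":0,"rz":0},{"claw":40,"dx":25,"dy":-29.5,"dz":24.5,"rx":0,"ry":0,"rz":0},{"claw":40,"dx":25,"dy":-29.5,"dz":24.5,"rx":0,"ry":0,"rz":0},{"claw":40,"dx":25,"dy":-29.5,"dz":24.5,"rx":0,"ry":0,"rz":0},{"claw":40,"dx":25,"dy":-29,"dz":24.5,"rx":0,"ry":0,"rz":0},{"claw":40,"dx":0,"dy":0,"dz":0,"rx":0,"ry":0,"rz":0}]'
python3 - <<'E'
from h import *
f=goal(50,0)[:,0]
planw(50,40,np.array([577,-21,130])-65*f,-24.9,14.5)
np.save('pics/w5T.npy',pose(bot.get_obs()));snap('wrist','w5.png');snap('side','d5.png')
a=cv2.resize(cv2.imread('pics/w5.png')[40:320,120:440],(640,560));
b=cv2.resize(cv2.imread('pics/d5.png')[110:250,250:290],(160,560))
cv2.imwrite('pics/w5z.png',np.hstack([a,b]))
E
```

```text
time: 8.65
tool_pos: [547.8, -45.0, 116.1]
tcp_rot: [-3.136, -0.699, 0.873]
contact_force: [0.4, -0.2, -4.8]
grip_width: 49.8
t 8.65 p [547.8 -45.  116.1] F [ 0.4 -0.2 -4.8] w 49.8 q [-0.67  0.43  1.91  0.87  1.   -0.54]
rot n 1 each [-0.0058 -0.0013  0.0004] total [-0.0058 -0.0013  0.0004]
then shift [-2.6  7.  -1.5] rows 1 each [-2.6  7.  -1.5] | shift in present frame [-2.6  7.  -1.5]
```

View pics/w5z.png

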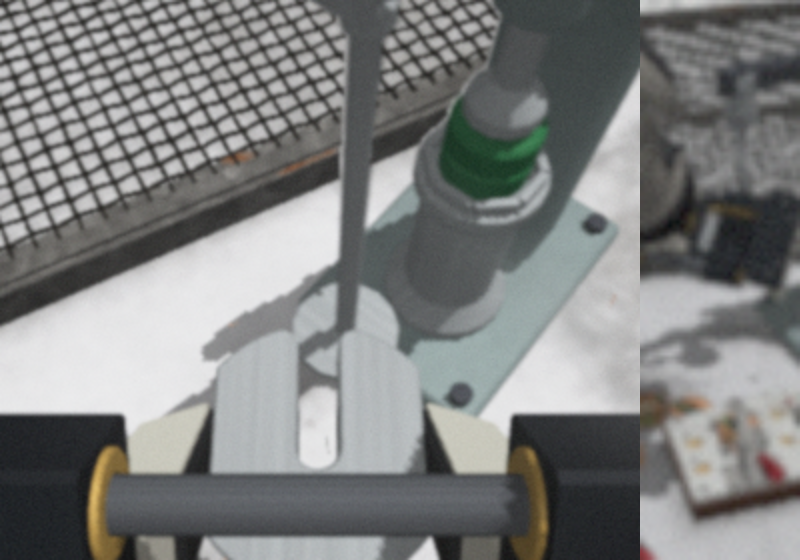

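The view shows the rod meeting the plate at wrist ≈(292.5,203), the weight's slot end at ≈(279,274), and the slot mouth centred at ≈(280,204).

```bash
python3 - <<'E'
from h import *
W=load('w5.npz');T=np.load('pics/w5T.npy')
f=T[:3,0].copy();f[2]=0;f/=np.linalg.norm(f);n=np.array([-f[1],f[0],0])
H=onz(W,292.5,202.5,96,T);print('hanger',H)
for u,v in ((279,274),(280,204),(228,265),(331,265)):
    P=onz(W,u,v,T[2,3]+14.5+26,T);print(P.round(1),'rel tcp fwd',((P-T[:3,3])@f).round(1),'lat',((P-T[:3,3])@n).round(1))
print('hanger rel tcp',(H-T[:3,3])@f,(H-T[:3,3])@n)
# rod at height of weight: pixel (360,100)z -> full (300,90), nearest point on vertical line
print('rod px full at',[proj(W,[H[0],H[1],z],T).round(1) for z in (96,130,160,200)])
E
```

```text
hanger [576.46955821 -23.12676322  96.        ]
[527.1 -67.8 156.6] rel tcp fwd -30.8 lat 1.2
[550.2 -40.8 156.6] rel tcp fwd 4.7 lat 0.8
[511.6 -49.5 156.6] rel tcp fwd -26.7 lat 24.8
[548.2 -80.  156.6] rel tcp fwd -26.6 lat -22.8
hanger rel tcp 35.15927935068899 -7.943882147600535
rod px full at [array([292.5, 202.5]), array([294.4, 178.1]), array([296.6, 149.5]), array([300.8,  94.4])]
```

```bash

python3 -m handwheel '[{"claw":40,"dx":0,"dy":9,"dz":0,"rx":0,"ry":0,"rz":0},{"claw":40,"dx":0,"dy":0,"dz":0,"rx":0,"ry":0,"rz":0},{"claw":40,"dx":7.7,"dy":0,"dz":6.4,"rx":0,"ry":0,"rz":0},{"claw":40,"dx":7.7,"dy":0,"dz":6.4,"rx":0,"ry":0,"rz":0},{"claw":40,"dx":7.7,"dy":0,"dz":6.4,"rx":0,"ry":0,"rz":0},{"claw":40,"dx":7.7,"dy":0,"dz":6.4,"rx":0,"ry":0,"rz":0},{"claw":40,"dx":7.7,"dy":0,"dz":6.4,"rx":0,"ry":0,"rz":0},{"claw":40,"dx":0,"dy":0,"dz":0,"rx":0,"ry":0,"rz":0}]'
python3 - <<'E'
from h import *
plan(50,40,[0,0,0])
T=pose(bot.get_obs());np.save('pics/w6T.npy',T);W=snap('wrist','w6.png')
f=T[:3,0].copy();f[2]=0;f/=np.linalg.norm(f);n=np.array([-f[1],f[0],0]);d=np.array([576.5,-23.1,0])-T[:3,3];print('hanger rel',d@f,d@n)
a=cv2.resize(cv2.imread('pics/w6.png')[40:320,120:440],(640,560));cv2.imwrite('pics/w6z.png',a)
E
```

```text
time: 9.55
tool_pos: [590.7, -17.6, 117.0]
tcp_rot: [3.139, -0.7, 0.877]
contact_force: [-0.7, -0.5, -3.3]
grip_width: 49.8
t 9.55 p [590.7 -17.6 117. ] F [-0.7 -0.5 -3.3] w 49.8 q [-0.56  0.47  1.84  0.9   0.96 -0.45]
rot n 1 each [-0.0003 -0.0017  0.0031] total [-0.0003 -0.0017  0.0031]
then shift [-355.7 -463.8 -145.8] rows 13 each [-27.4 -35.7 -11.2] | shift in present frame [-354.  -464.9 -146.3]
hanger rel -13.348566368610998 7.367199682953394
```

View pics/w6z.png

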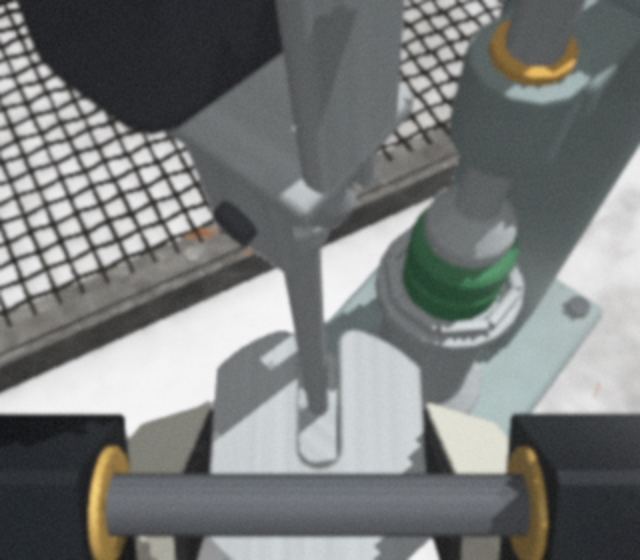

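The rod is inside the slot and centred, with its foot on the plate at full-frame ≈(278,244) and the slot end at ≈(279,272). I'll recompute the remaining push.

```bash
python3 - <<'E'
from h import *
W=load('w6.npz');T=np.load('pics/w6T.npy')
f=T[:3,0].copy();f[2]=0;f/=np.linalg.norm(f);n=np.array([-f[1],f[0],0])
H=onz(W,278,244,96,T);print('hanger by foot',H.round(1),'rel',((H-T[:3,3])@f).round(1),((H-T[:3,3])@n).round(1))
for u,v,z in ((120+304/2,40+240/2,221),(120+318/2,40+405/2,96),(120+318/2,40+405/2,157)):
    P=onz(W,u,v,z,T);print(z,P.round(1))
o=bot.get_obs();print(o['time'],o['tool_pos'],o['contact_force'],np.round(o['dq'],3))
for h in ((576.5,-23.1),(577,-21),(578,-25),(575,-19)): print(h,[proj(W,[*h,z],T).round(0) for z in (96,160,220)])
E
```

```text
hanger by foot [592.2 -12.6  96. ] rel 4.8 2.0
221 [580.7 -23.4 221. ]
96 [593.4 -12.2  96. ]
157 [579.6 -28.4 157. ]
9.6 [590.3223497  -18.07962342 116.81979388] [ 0.68790675  0.02816383 -4.24802728] [-0.021 -0.003  0.005 -0.007  0.002 -0.007]
(576.5, -23.1) [array([270., 271.]), array([267., 236.]), array([261., 169.])]
(577, -21) [array([268., 268.]), array([265., 232.]), array([258., 163.])]
(578, -25) [array([273., 271.]), array([272., 237.]), array([269., 170.])]
(575, -19) [array([264., 267.]), array([259., 232.]), array([249., 163.])]
```

```bash

python3 -m handwheel '[{"claw":40,"dx":0,"dy":0,"dz":0,"rx":0,"ry":0,"rz":0},{"claw":40,"dx":0,"dy":0,"dz":0,"rx":0,"ry":0,"rz":0},{"claw":40,"dx":0,"dy":0,"dz":0,"rx":0,"ry":0,"rz":0},{"claw":40,"dx":0,"dy":0,"dz":0,"rx":0,"ry":0,"rz":0},{"claw":40,"dx":0,"dy":0,"dz":0,"rx":0,"ry":0,"rz":0},{"claw":40,"dx":0,"dy":0,"dz":0,"rx":0,"ry":0,"rz":0},{"claw":40,"dx":0,"dy":0,"dz":0,"rx":0,"ry":0,"rz":0},{"claw":40,"dx":0,"dy":0,"dz":0,"rx":0,"ry":0,"rz":0},{"claw":40,"dx":0,"dy":0,"dz":0,"rx":0,"ry":0,"rz":0},{"claw":40,"dx":0,"dy":0,"dz":0,"rx":0,"ry":0,"rz":0}]'
python3 - <<'E'
from h import *
snap('wrist','w7.png')
for f in ('w6','w7'):
    g=cv2.cvtColor(cv2.imread(f'pics/{f}.png'),cv2.COLOR_BGR2GRAY)
    print(f)
    for v in range(160,278,6): print(v,g[v,260:300:2])
E
```

```text
time: 10.6
tool_pos: [590.2, -19.0, 116.9]
tcp_rot: [3.139, -0.699, 0.875]
contact_force: [-0.4, -0.4, -2.4]
grip_width: 49.8
w6
160 [ 95  96  91  96 102 101 103  97 108 103 103  96  68  92 152 197 214 222
 222 226]
166 [ 98  94  96  91  97  98  94  95  99 100 167 229 229 230 231 234 232 233
 234 236]
172 [ 90  95 100  95  96  96  93  96  96 101 168 234 234 236 237 238 238 238
 239 238]
178 [236 155  92  96  94  99  98  95  97 106 155 239 241 242 240 240 240 240
 239 238]
184 [242 230 108  93  92  98  98  94  93 101 143 238 244 243 242 242 241 243
 241 208]
190 [243 245 186  97  96  95  97  96  99 102 125 234 244 245 244 242 219 163
 175 183]
196 [245 246 239 120  97  94  92 102  98  96 113 232 244 238 173 144 140 134
 104 104]
202 [244 245 246 199  95  98  95 101 100  98 111 119 110 103 102 104 102 100
 102 102]
208 [123 124 158 182 113  94  97  98  97  94 105 113 108 101 104 145 196 212
 206 203]
214 [210 211 205 201 156  94  94  95  97  96 105 114 103 104 114 170 213 211
 209 202]
220 [192 143 122 110 109  99  97  98 100  97 102 113 120 119 117 168 208 211
 206 205]
226 [122 119 1
[... 1811 characters left out ...]
199]
232 [143 121 116 118 102  95  98 100  98 102 112 120 102  98 105 159 207 212
 206 204]
238 [119 121 113 110 117 125  94  90 101 101 104 108 190 211 161 156 206 206
 208 202]
244 [122 154 195 199 166 180 118  97  99  97  96  96 156 203 148 155 205 208
 204 205]
250 [209 207 202 200 166 181 171  97  97  92 100  97 128 198 137 149 205 210
 208 202]
256 [210 205 195 200 150 186 195 141  96  96  97  98 105 186 141 146 203 210
 207 204]
262 [206 203 198 200 153 116 126 125  98  95  94  97 108 172 142 139 198 206
 209 202]
268 [206 205 202 202 188 127 113 112 114 129 182 199 198 195 159 183 206 210
 208 205]
274 [211 202 202 202 202 200 199 190 169 159 176 178 185 198 205 200 204 208
 207 203]
```

```bash
python3 - <<'E'
from h import *
def rep(W,T,foot,mid):
    f=T[:3,0].copy();f[2]=0;f/=np.linalg.norm(f);n=np.array([-f[1],f[0],0])
    for p,z in ((foot,96),(mid,221),((279,273),T[2,3]+40.5)):
        P=onz(W,*p,z,T);print(z,P.round(1),'rel',((P-T[:3,3])@f).round(1),((P-T[:3,3])@n).round(1))
o=bot.get_obs();T=pose(o);print(o['time'],o['tool_pos'])
rep(load('w7.npz'),T,(279.5,265),(268,160))
E
python3 -m handwheel '[{"claw":40,"dx":0,"dy":0,"dz":0,"rx":0,"ry":0,"rz":0},{"claw":40,"dx":0,"dy":0,"dz":0,"rx":0,"ry":0,"rz":0},{"claw":40,"dx":0,"dy":0,"dz":0,"rx":0,"ry":0,"rz":0},{"claw":40,"dx":0,"dy":0,"dz":0,"rx":0,"ry":0,"rz":0},{"claw":40,"dx":0,"dy":0,"dz":0,"rx":0,"ry":0,"rz":0},{"claw":40,"dx":0,"dy":0,"dz":0,"rx":0,"ry":0,"rz":0},{"claw":40,"dx":0,"dy":0,"dz":0,"rx":0,"ry":0,"rz":0},{"claw":40,"dx":0,"dy":0,"dz":0,"rx":0,"ry":0,"rz":0}]'
python3 - <<'E'
from h import *
snap('wrist','w8.png');g=cv2.cvtColor(cv2.imread('pics/w8.png'),cv2.COLOR_BGR2GRAY)
for v in list(range(166,190,6))+list(range(240,278,3)): print(v,g[v,254:300:2])
E
```

```text
10.65 [590.22795803 -19.04775617 116.92141311]
96 [583.3 -25.8  96. ] rel -9.6 1.0
221 [579.3 -24.1 221. ] rel -10.9 5.2
157.42141311347928 [569.5 -41.3 157.4] rel -30.4 1.6
time: 11.45
tool_pos: [590.2, -19.1, 116.9]
tcp_rot: [3.139, -0.699, 0.875]
contact_force: [-0.3, -0.6, -3.2]
grip_width: 49.6
166 [ 96  92  92  96 103 104  97 105  99 107 108 195 227 227 228 230 232 235
 234 235 234 235 235]
172 [ 94  92  93  95  98  98 100  96  99  97 104 186 237 238 237 237 236 237
 235 236 238 237 240]
178 [221 171  92  96  94  97 101  99  99  96 108 153 238 243 239 241 241 240
 240 239 238 239 239]
184 [239 241 166  93  94  97  96  98  95 102 109 128 236 244 243 243 243 242
 242 243 241 203 162]
240 [118 116 118 118 118 116 121 152 152  96 102 101  99 103  99 182 207 161
 159 207 210 210 205]
243 [121 116 117 116 128 176 198 166 176 110  90  98 101 100  96 159 204 150
 158 204 213 206 202]
246 [113 115 136 181 200 204 200 164 182 130  96  92  99  99  92 152 206 143
 147 204 209 208 203]
249 [129 180 201 214 206 200 200 164 184 159  99 100  99  98 100 132 199 142
 147 203 210 208 203]
252 [20
[... 183 characters left out ...]
05 202]
258 [203 207 209 206 205 198 196 165 192 198 166  98  99  99  96 102 180 136
 148 203 207 207 201]
261 [204 203 211 205 206 198 197 162 143 155 151 102  97  98  97 108 166 141
 145 202 209 207 204]
264 [205 205 208 209 203 200 200 164 116 117 115 106  94  98  95 117 184 140
 149 202 209 206 205]
267 [203 204 210 208 204 201 199 179 117 112 113 118 117 135 163 186 194 153
 173 207 211 207 204]
270 [203 208 207 210 206 202 204 198 158 119 112 113 174 204 204 201 187 169
 200 208 208 206 206]
273 [206 207 211 209 206 200 205 204 200 188 168 139 138 182 187 178 189 204
 204 206 209 210 206]
276 [163 162 166 164 162 158 161 163 162 163 165 161 160 156 156 156 162 164
 164 164 166 164 162]
```

```bash

python3 -m handwheel '[{"claw":40,"dx":4,"dy":0,"dz":3.4,"rx":0,"ry":0,"rz":0},{"claw":40,"dx":4,"dy":0,"dz":3.4,"rx":0,"ry":0,"rz":0},{"claw":40,"dx":4,"dy":0,"dz":3.4,"rx":0,"ry":0,"rz":0},{"claw":40,"dx":2,"dy":0,"dz":1.7,"rx":0,"ry":0,"rz":0},{"claw":40,"dx":1,"dy":0,"dz":0.8,"rx":0,"ry":0,"rz":0},{"claw":40,"dx":1,"dy":0,"dz":0.8,"rx":0,"ry":0,"rz":0},{"claw":40,"dx":0,"dy":0,"dz":0,"rx":0,"ry":0,"rz":0},{"claw":40,"dx":0,"dy":0,"dz":0,"rx":0,"ry":0,"rz":0},{"claw":40,"dx":0,"dy":0,"dz":0,"rx":0,"ry":0,"rz":0},{"claw":40,"dx":0,"dy":0,"dz":0,"rx":0,"ry":0,"rz":0}]'
python3 - <<'E'
from h import *
plan(50,40,[0,0,0])
snap('wrist','w9.png');a=cv2.imread('pics/w9.png')
cv2.imwrite('pics/w9z.png',cv2.resize(a[60:300,120:440],(800,600)))
E
```

```text
time: 12.5
tool_pos: [603.6, -3.1, 116.9]
tcp_rot: [3.139, -0.699, 0.875]
contact_force: [0.5, -0.4, -3.9]
grip_width: 49.9
t 12.5 p [603.6  -3.1 116.9] F [ 0.5 -0.4 -3.9] w 49.9 q [-0.52  0.48  1.82  0.91  0.94 -0.42]
rot n 1 each [ 0.0011 -0.0013  0.0016] total [ 0.0011 -0.0013  0.0016]
then shift [-370.5 -464.4 -158.3] rows 13 each [-28.5 -35.7 -12.2] | shift in present frame [-369.6 -464.9 -159.3]
```

View pics/w9z.png

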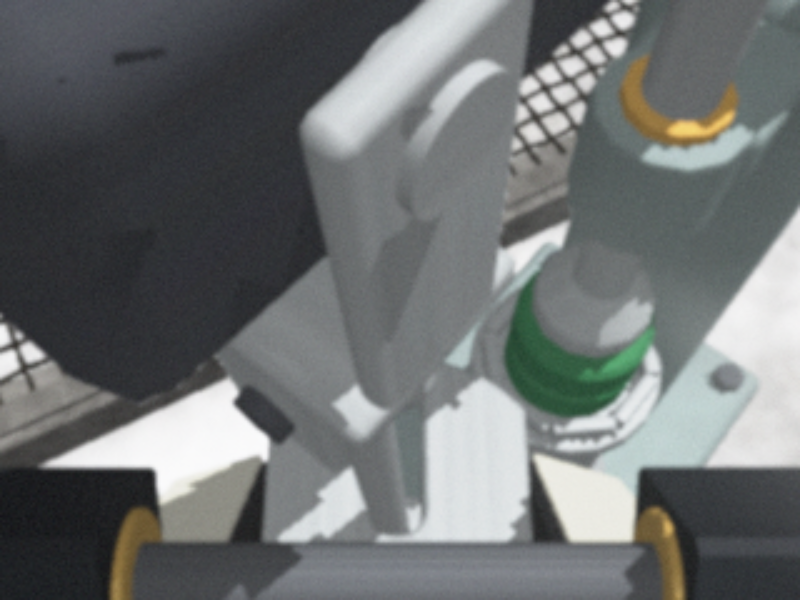

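The rod is at the bottom of the slot but pressed against its left side, so I overshot about 6 mm to the right. I'll shift left 6 mm, then lower while watching the force.

```bash

python3 -m handwheel '[{"claw":40,"dx":0,"dy":-2,"dz":0,"rx":0,"ry":0,"rz":0},{"claw":40,"dx":0,"dy":-2,"dz":0,"rx":0,"ry":0,"rz":0},{"claw":40,"dx":0,"dy":-2,"dz":0,"rx":0,"ry":0,"rz":0},{"claw":40,"dx":-6,"dy":0,"dz":7.2,"rx":0,"ry":0,"rz":0},{"claw":40,"dx":-6,"dy":0,"dz":7.2,"rx":0,"ry":0,"rz":0},{"claw":40,"dx":-4,"dy":0,"dz":4.8,"rx":0,"ry":0,"rz":0},{"claw":40,"dx":-3,"dy":0,"dz":3.6,"rx":0,"ry":0,"rz":0},{"claw":40,"dx":0,"dy":0,"dz":0,"rx":0,"ry":0,"rz":0},{"claw":40,"dx":0,"dy":0,"dz":0,"rx":0,"ry":0,"rz":0}]'
python3 -m handwheel '[{"claw":40,"dx":-1.3,"dy":0,"dz":1.5,"rx":0,"ry":0,"rz":0},{"claw":40,"dx":-1.3,"dy":0,"dz":1.5,"rx":0,"ry":0,"rz":0},{"claw":40,"dx":0,"dy":0,"dz":0,"rx":0,"ry":0,"rz":0},{"claw":40,"dx":0,"dy":0,"dz":0,"rx":0,"ry":0,"rz":0}]'
python3 - <<'E'
from h import *
snap('wrist','w10.png');g=cv2.cvtColor(cv2.imread('pics/w10.png'),cv2.COLOR_BGR2GRAY)
for v in range(220,278,4): print(v,g[v,254:310:2])
E
python3 -m handwheel '[{"claw":40,"dx":-1.3,"dy":0,"dz":1.5,"rx":0,"ry":0,"rz":0},{"claw":40,"dx":-1.3,"dy":0,"dz":1.5,"rx":0,"ry":0,"rz":0},{"claw":40,"dx":0,"dy":0,"dz":0,"rx":0,"ry":0,"rz":0},{"claw":40,"dx":0,"dy":0,"dz":0,"rx":0,"ry":0,"rz":0}]'

```

```text
time: 13.45
tool_pos: [599.3, 0.9, 87.1]
tcp_rot: [3.14, -0.7, 0.875]
contact_force: [-0.4, -0.5, -3.8]
grip_width: 49.4
time: 13.85
tool_pos: [599.2, 0.9, 83.3]
tcp_rot: [3.139, -0.7, 0.875]
contact_force: [-0.3, 0.7, -4.0]
grip_width: 50.0
220 [128 128 128 130 128 122 116 100 104  99 105 106 105 106 107 105 106 119
 129 125 124 126 130 196 220 217 215 215]
224 [126 132 127 130 134 128 121  99 104 103 104 105 107 109 105 105 112 118
 122 128 127 155 193 217 221 218 213 215]
228 [128 123 130 134 129 124 125 100 105 103 106 107 105 108 107 109 108 121
 129 172 216 223 217 215 219 219 218 214]
232 [128 132 130 129 129 130 119 102 100 103 106 107 105 105 103 108 112 127
 173 218 221 221 217 215 216 220 216 216]
236 [129 127 131 129 128 123 123 104 100 103 102 101 104 105 109 107 112 128
 174 221 222 223 217 216 220 218 216 215]
240 [125 127 129 126 124 123 120 108  98 104 106 101 104 109 102 107 110 126
 173 220 223 222 217 216 217 219 218 218]
244 [128 125 131 131 123 123 123 106 101 103 101 103 108 106 107 102 114 115
 162 217 221 223 215 214 217 221 219 214]
248 [129 131 131 150 128 
[... 346 characters left out ...]
20 221 219 213 214 167 116 100 103 103 103 104 105 112 125 118
 153 213 225 219 218 216 220 220 219 218]
264 [220 222 221 221 216 214 194 134 113 102 106 109 103 104 104 112 126 111
 164 215 219 220 219 217 220 220 219 215]
268 [218 216 223 217 169 125 121 114 119 100 105 101 106 103 105 117 129 144
 197 219 220 222 216 215 220 222 222 218]
272 [219 198 143 126 122 122 125 128 112 101 103 104 107 107 113 143 176 211
 218 218 222 221 218 217 217 224 222 221]
276 [108 104 110 107 109 103 107 102 108 124 108 106 124 171 175 169 177 178
 173 177 178 179 176 173 177 182 176 177]
time: 14.3
tool_pos: [599.3, 0.8, 79.4]
tcp_rot: [3.139, -0.7, 0.875]
contact_force: [-0.5, 0.1, -0.2]
grip_width: 49.8
```

The force fell to about 0 as I lowered, so the hanger now carries the weight. I'll release and back out.

```bash

python3 -m handwheel '[{"claw":40,"dx":-0.6,"dy":0,"dz":0.8,"rx":0,"ry":0,"rz":0},{"claw":40,"dx":0,"dy":0,"dz":0,"rx":0,"ry":0,"rz":0},{"claw":54,"dx":0,"dy":0,"dz":0,"rx":0,"ry":0,"rz":0},{"claw":60,"dx":0,"dy":0,"dz":0,"rx":0,"ry":0,"rz":0},{"claw":76,"dx":0,"dy":0,"dz":0,"rx":0,"ry":0,"rz":0},{"claw":76,"dx":0,"dy":0,"dz":0,"rx":0,"ry":0,"rz":0},{"claw":76,"dx":0,"dy":0,"dz":0,"rx":0,"ry":0,"rz":0}]'
python3 -m handwheel '[{"claw":76,"dx":0,"dy":0,"dz":-10,"rx":0,"ry":0,"rz":0},{"claw":76,"dx":0,"dy":0,"dz":-20,"rx":0,"ry":0,"rz":0},{"claw":76,"dx":0,"dy":0,"dz":-30,"rx":0,"ry":0,"rz":0},{"claw":76,"dx":0,"dy":0,"dz":-40,"rx":0,"ry":0,"rz":0},{"claw":76,"dx":0,"dy":0,"dz":0,"rx":0,"ry":0,"rz":0},{"claw":76,"dx":0,"dy":0,"dz":0,"rx":0,"ry":0,"rz":0}]'
python3 - <<'E'
from h import *
np.save('pics/w11T.npy',pose(bot.get_obs()));snap('wrist','w11.png');snap('side','d11.png');snap('scene','s11.png')
a=cv2.resize(cv2.imread('pics/w11.png')[0:300,100:460],(480,400))
b=cv2.resize(cv2.imread('pics/d11.png')[110:200,245:317],(320,400))
cv2.imwrite('pics/m11.png',np.hstack([a,b]))
E
```

```text
time: 15.0
tool_pos: [599.2, 0.9, 78.3]
tcp_rot: [3.139, -0.7, 0.875]
contact_force: [0.5, -0.0, -0.4]
grip_width: 75.2
time: 15.6
tool_pos: [557.7, -49.3, 155.7]
tcp_rot: [3.137, -0.699, 0.875]
contact_force: [0.1, 1.4, 0.1]
grip_width: 76.4
```

View pics/m11.png

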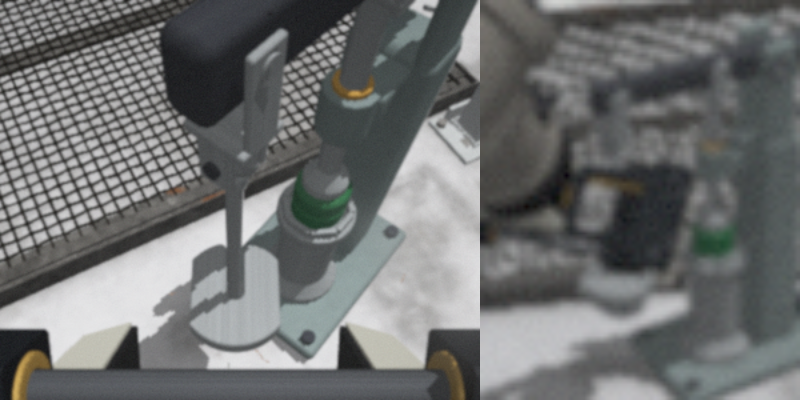

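The thick weight is seated on the hanger's plate with the rod centred in its slot, and nothing else has moved. Next is the thin weight.

```bash
python3 - <<'E'
from h import *
W=load('w11.npz');T=np.load('pics/w11T.npy');print('rod',onz(W,277,222.8,116,T))
z=goal(30.5,40)[:,2]
plan(30.5,40,np.array([508.6,-376.3,42.5])-110*z)
E
```

```text
rod [573.58667079 -26.30646222 116.        ]
t 15.75 p [557.3 -47.7 154.1] F [ 0.7 -0.4 -0.9] w 75.8 q [-0.66  0.38  1.85  0.83  1.06 -0.44]
rot n 3 each [-0.0732 -0.0004  0.0872] total [-0.2196 -0.0012  0.2617]
then shift [-231.6  258.4 -158.7] rows 8 each [-29.   32.3 -19.8] | shift in present frame [-285.3  149.8 -204.3]
```

```bash

python3 -m handwheel '[{"claw":76,"dx":-35.7,"dy":18.7,"dz":-25.5,"rx":0,"ry":0,"rz":0},{"claw":76,"dx":-35.7,"dy":18.7,"dz":-25.5,"rx":0,"ry":0,"rz":0},{"claw":76,"dx":-35.7,"dy":18.7,"dz":-25.5,"rx":0,"ry":0,"rz":0},{"claw":76,"dx":-35.7,"dy":18.7,"dz":-25.5,"rx":0,"ry":0,"rz":0},{"claw":76,"dx":-35.7,"dy":18.7,"dz":-25.5,"rx":0,"ry":0,"rz":0},{"claw":76,"dx":-35.7,"dy":18.7,"dz":-25.5,"rx":0,"ry":0,"rz":0},{"claw":76,"dx":-35.7,"dy":18.7,"dz":-25.5,"rx":0,"ry":0,"rz":0},{"claw":76,"dx":-35.7,"dy":18.7,"dz":-25.5,"rx":0,"ry":0,"rz":0}]'
python3 -m handwheel '[{"claw":76,"dx":0,"dy":0,"dz":0,"rx":-0.0733,"ry":0,"rz":0.0873},{"claw":76,"dx":0,"dy":0,"dz":0,"rx":-0.0733,"ry":0,"rz":0.0873},{"claw":76,"dx":0,"dy":0,"dz":0,"rx":-0.0733,"ry":0,"rz":0.0873},{"claw":76,"dx":0,"dy":0,"dz":0,"rx":0,"ry":0,"rz":0},{"claw":76,"dx":0,"dy":0,"dz":0,"rx":0,"ry":0,"rz":0}]'
python3 - <<'E'
from h import *
plan(30.5,40,np.array([508.6,-376.3,42.5]))
np.save('pics/w12T.npy',pose(bot.get_obs()));W=snap('wrist','w12.png')
T=np.load('pics/w12T.npy')
f=goal(30.5,0)[:,0];n=np.array([-f[1],f[0],0])
print('thin centre/slot end px',proj(W,[488,-388.4,75],T),proj(W,np.array([488,-388.4,75])-5*f,T))
g=cv2.cvtColor(W['frame'],cv2.COLOR_RGB2GRAY)
c=proj(W,np.array([488,-388.4,75])-5*f,T).astype(int);print(c)
for v in range(c[1]-30,c[1]+12,3): print(v,g[v,c[0]-48:c[0]+50:3])
E
```

```text
time: 16.55
tool_pos: [447.3, -413.5, 125.9]
tcp_rot: [-3.141, -0.701, 0.874]
contact_force: [1.7, -0.4, 0.6]
grip_width: 76.1
time: 17.05
tool_pos: [448.0, -412.2, 127.0]
tcp_rot: [3.14, -0.7, 0.536]
contact_force: [1.0, -0.0, 0.6]
grip_width: 76.2
t 17.05 p [ 448.  -412.2  127. ] F [ 1.  -0.   0.6] w 76.2 q [-1.25  0.6   1.54  0.72  1.27 -0.54]
rot n 1 each [-0.0007 -0.0021  0.0025] total [-0.0007 -0.0021  0.0025]
then shift [ -0.4  -0.2 110. ] rows 3 each [-0.1 -0.1 36.7] | shift in present frame [-6.0e-01 -1.0e-01  1.1e+02]
thin centre/slot end px [280.67331105 206.56037013] [280.67854408 212.21856078]
[280 212]
182 [147 148 149 144 141 135 137 144 148 148 149 151 143 151 124 132 127 127
 128 156 155 153 151 152 154 146 149 158 156 164 171 182 188]
185 [145 143 146 147 144 136 134 150 149 151 148 150 151 146 107  94  94  97
 119 158 158 152 156 156 153 150 140 149 158 170 177 184 188]
188 [151 145 142 148 145 139 132 152 152 153 151 153 149 149 100  87  90  68
 120 150 154 152 152 152 157 154 147 154 160 174 181 183 186]
191 [137 141 142 139 143 138 134 149 154 147 148 151 149 15
[... 769 characters left out ...]
 106]
209 [ 90  90  99  94  98  96 140 150 152 153 147 153 150 152 120  86  57  61
 138 156 158 156 156 151 155 158 129  96 105  99  98  92  97]
212 [103 103  99 102 102 100 147 151 152 149 152 152 149 150 148 131  99 128
 157 158 157 158 153 152 157 152 135  99  98 104 100 102 100]
215 [105 101 102 105 103 107 146 150 150 152 147 155 149 154 146 155 151 153
 154 152 156 154 157 157 158 159 135 101 101  97  95 100  98]
218 [ 90  93  97  88  94 102 148 150 152 148 151 150 153 151 149 151 146 147
 156 157 160 152 157 157 155 161 138 109 105 109 107 104 103]
221 [ 91  91  94  92  88  87 152 154 147 149 146 152 152 152 149 155 156 148
 155 154 158 154 159 156 157 157 136 100  97  98 103 103 104]
```

The thin weight is exactly where predicted: its slot end is at (280,212) and its flats are symmetric about column 280. I'll go in and grip.

```bash

python3 -m handwheel '[{"claw":76,"dx":0,"dy":0,"dz":30,"rx":0,"ry":0,"rz":0},{"claw":76,"dx":0,"dy":0,"dz":30,"rx":0,"ry":0,"rz":0},{"claw":76,"dx":0,"dy":0,"dz":25,"rx":0,"ry":0,"rz":0},{"claw":76,"dx":0,"dy":0,"dz":15,"rx":0,"ry":0,"rz":0},{"claw":76,"dx":0,"dy":0,"dz":10,"rx":0,"ry":0,"rz":0},{"claw":76,"dx":0,"dy":0,"dz":0,"rx":0,"ry":0,"rz":0},{"claw":76,"dx":0,"dy":0,"dz":0,"rx":0,"ry":0,"rz":0}]'
python3 -m handwheel '[{"claw":40,"dx":0,"dy":0,"dz":0,"rx":0,"ry":0,"rz":0},{"claw":40,"dx":0,"dy":0,"dz":0,"rx":0,"ry":0,"rz":0},{"claw":40,"dx":0,"dy":0,"dz":0,"rx":0,"ry":0,"rz":0},{"claw":40,"dx":0,"dy":0,"dz":0,"rx":0,"ry":0,"rz":0},{"claw":40,"dx":0,"dy":0,"dz":0,"rx":0,"ry":0,"rz":0},{"claw":40,"dx":0,"dy":0,"dz":0,"rx":0,"ry":0,"rz":0}]'

```

```text
time: 17.8
tool_pos: [509.0, -377.5, 43.6]
tcp_rot: [3.138, -0.7, 0.534]
contact_force: [0.0, -0.1, 0.7]
grip_width: 75.9
time: 18.4
tool_pos: [508.8, -377.2, 43.5]
tcp_rot: [3.139, -0.7, 0.533]
contact_force: [-1.9, -0.5, 3.4]
grip_width: 49.7
```

```bash

python3 -m handwheel '[{"claw":40,"dx":6,"dy":0,"dz":-8,"rx":0,"ry":0,"rz":0},{"claw":40,"dx":15,"dy":0,"dz":-18,"rx":0,"ry":0,"rz":0},{"claw":40,"dx":21,"dy":0,"dz":-26,"rx":0,"ry":0,"rz":0},{"claw":40,"dx":25,"dy":0,"dz":-30,"rx":0,"ry":0,"rz":0},{"claw":40,"dx":0,"dy":0,"dz":0,"rx":0,"ry":0,"rz":0}]'
python3 -m handwheel '[{"claw":40,"dx":0,"dy":0,"dz":0,"rx":-0.092,"ry":0,"rz":0.1095},{"claw":40,"dx":0,"dy":0,"dz":0,"rx":-0.092,"ry":0,"rz":0.1095},{"claw":40,"dx":0,"dy":0,"dz":0,"rx":-0.092,"ry":0,"rz":0.1095},{"claw":40,"dx":0,"dy":0,"dz":0,"rx":-0.092,"ry":0,"rz":0.1095},{"claw":40,"dx":0,"dy":0,"dz":0,"rx":-0.092,"ry":0,"rz":0.1095},{"claw":40,"dx":0,"dy":0,"dz":0,"rx":-0.092,"ry":0,"rz":0.1095},{"claw":40,"dx":0,"dy":0,"dz":0,"rx":-0.092,"ry":0,"rz":0.1095},{"claw":40,"dx":0,"dy":0,"dz":0,"rx":-0.092,"ry":0,"rz":0.1095},{"claw":40,"dx":0,"dy":0,"dz":0,"rx":0,"ry":0,"rz":0},{"claw":40,"dx":0,"dy":0,"dz":0,"rx":0,"ry":0,"rz":0}]'
python3 - <<'E'
from h import *
f=goal(-35,0)[:,0]
planw(-35,40,np.array([579,-21,145])-75*f,-24,12)
E
```

```text
time: 18.9
tool_pos: [508.8, -379.6, 154.6]
tcp_rot: [3.128, -0.7, 0.54]
contact_force: [-0.0, -0.4, -1.8]
grip_width: 49.9
time: 19.9
tool_pos: [505.5, -378.2, 152.2]
tcp_rot: [-3.132, -0.684, -0.534]
contact_force: [0.1, -0.2, -2.2]
grip_width: 49.4
t 19.9 p [ 505.5 -378.2  152.2] F [ 0.1 -0.2 -2.2] w 49.4 q [-0.9   0.29  1.99  0.85  0.31  0.46]
rot n 1 each [-0.0584  0.014   0.0588] total [-0.0584  0.014   0.0588]
then shift [-162.3 -334.8 -111. ] rows 8 each [-20.3 -41.8 -13.9] | shift in present frame [-143.5 -349.6  -88.9]
```

Joint 5 is near its limit here (0.31), so I'll stand the hand upright, carry the weight across, and then lean it on the other side. My estimate is that heading −48° with a lean of about 37° stays within joint 4's range.

```bash

python3 -m handwheel '[{"claw":40,"dx":0,"dy":0,"dz":-10,"rx":0,"ry":-0.14,"rz":0},{"claw":40,"dx":0,"dy":0,"dz":-10,"rx":0,"ry":-0.14,"rz":0},{"claw":40,"dx":0,"dy":0,"dz":-10,"rx":0,"ry":-0.14,"rz":0},{"claw":40,"dx":0,"dy":0,"dz":0,"rx":0,"ry":-0.14,"rz":0},{"claw":40,"dx":0,"dy":0,"dz":0,"rx":0,"ry":0,"rz":0},{"claw":40,"dx":0,"dy":0,"dz":0,"rx":0,"ry":0,"rz":0}]'
python3 - <<'E'
from h import *
f=goal(-48,0)[:,0]
planw(-48,37.5,np.array([579,-21,150])-120*f,-24,12)
E
```

```text
time: 20.5
tool_pos: [505.9, -365.4, 169.3]
tcp_rot: [-3.104, -0.261, -0.511]
contact_force: [0.0, 0.4, -3.2]
grip_width: 49.3
t 20.5 p [ 505.9 -365.4  169.3] F [ 0.   0.4 -3.2] w 49.3 q [-0.81  0.39  1.55  0.14  0.96  1.2 ]
rot n 4 each [-0.0455  0.0988  0.0719] total [-0.1821  0.3952  0.2877]
then shift [-259.4 -284.8 -159.6] rows 9 each [-28.8 -31.6 -17.7] | shift in present frame [-197.  -367.5   -6.5]
```

```bash
python3 - <<'E'
from h import *
T=pose(bot.get_obs());p=T[:3,3]
for a,b in ((p,[430,-150,165]),([430,-150,165],[430,60,150])):
    t=T[:3,:3].T@(np.array(b)-np.array(a));m=int(np.ceil(np.linalg.norm(t)/46));print(m,(t/m).round(1))
E
```

```text
5 [-33.4 -30.4  -6.9]
5 [-20.6 -36.7  -1. ]
```

```bash

python3 -m handwheel '[{"claw":40,"dx":-33.4,"dy":-30.4,"dz":-6.9,"rx":0,"ry":0,"rz":0},{"claw":40,"dx":-33.4,"dy":-30.4,"dz":-6.9,"rx":0,"ry":0,"rz":0},{"claw":40,"dx":-33.4,"dy":-30.4,"dz":-6.9,"rx":0,"ry":0,"rz":0},{"claw":40,"dx":-33.4,"dy":-30.4,"dz":-6.9,"rx":0,"ry":0,"rz":0},{"claw":40,"dx":-33.4,"dy":-30.4,"dz":-6.9,"rx":0,"ry":0,"rz":0},{"claw":40,"dx":-20.6,"dy":-36.7,"dz":-1,"rx":0,"ry":0,"rz":0},{"claw":40,"dx":-20.6,"dy":-36.7,"dz":-1,"rx":0,"ry":0,"rz":0},{"claw":40,"dx":-20.6,"dy":-36.7,"dz":-1,"rx":0,"ry":0,"rz":0},{"claw":40,"dx":-20.6,"dy":-36.7,"dz":-1,"rx":0,"ry":0,"rz":0},{"claw":40,"dx":-20.6,"dy":-36.7,"dz":-1,"rx":0,"ry":0,"rz":0}]'
python3 -m handwheel '[{"claw":40,"dx":0,"dy":0,"dz":0,"rx":0,"ry":0,"rz":0},{"claw":40,"dx":0,"dy":0,"dz":0,"rx":0,"ry":0,"rz":0}]'
python3 - <<'E'
from h import *
f=goal(-48,0)[:,0]
planw(-48,37.5,np.array([579,-21,150])-110*f,-24,12)
E
```

```text
time: 21.5
tool_pos: [428.2, 61.7, 149.5]
tcp_rot: [-3.104, -0.259, -0.512]
contact_force: [0.3, -0.1, -3.1]
grip_width: 49.5
time: 21.7
tool_pos: [428.7, 61.0, 149.6]
tcp_rot: [-3.106, -0.259, -0.509]
contact_force: [0.8, -0.7, -2.2]
grip_width: 49.4
t 21.7 p [428.7  61.  149.6] F [ 0.8 -0.7 -2.2] w 49.4 q [ 0.05  0.1   2.02 -0.15  0.79  2.22]
rot n 4 each [-0.0453  0.0994  0.0726] total [-0.1811  0.3977  0.2904]
then shift [ 52.9 -56.8  55.2] rows 2 each [ 26.5 -28.4  27.6] | shift in present frame [ 83.9 -28.1  35.2]
```

```bash

python3 -m handwheel '[{"claw":40,"dx":28,"dy":-9.4,"dz":11.7,"rx":0,"ry":0,"rz":0},{"claw":40,"dx":28,"dy":-9.4,"dz":11.7,"rx":0,"ry":0,"rz":0},{"claw":40,"dx":28,"dy":-9.4,"dz":11.7,"rx":0,"ry":0,"rz":0},{"claw":40,"dx":0,"dy":0,"dz":0,"rx":-0.0453,"ry":0.0994,"rz":0.0726},{"claw":40,"dx":0,"dy":0,"dz":0,"rx":-0.0453,"ry":0.0994,"rz":0.0726},{"claw":40,"dx":0,"dy":0,"dz":0,"rx":-0.0453,"ry":0.0994,"rz":0.0726},{"claw":40,"dx":0,"dy":0,"dz":0,"rx":-0.0453,"ry":0.0994,"rz":0.0726},{"claw":40,"dx":0,"dy":0,"dz":0,"rx":0,"ry":0,"rz":0},{"claw":40,"dx":0,"dy":0,"dz":0,"rx":0,"ry":0,"rz":0}]'
python3 - <<'E'
from h import *
f=goal(-48,0)[:,0]
planw(-48,37.5,np.array([579,-21,150])-110*f,-24,12)
E
```

```text
time: 22.6
tool_pos: [520.6, 37.0, 138.2]
tcp_rot: [3.116, -0.54, -0.744]
contact_force: [0.7, 0.2, -2.0]
grip_width: 49.4
t 22.6 p [520.6  37.  138.2] F [ 0.7  0.2 -2. ] w 49.4 q [ 0.22  0.29  1.93 -0.7   0.74  3.03]
rot n 1 each [-0.0271  0.1137  0.079 ] total [-0.0271  0.1137  0.079 ]
then shift [-3.1 -4.5 -2.2] rows 1 each [-3.1 -4.5 -2.2] | shift in present frame [-3.  -4.8 -1.7]
```

Joint 6 is now near its limit (3.03). I'll fit a wrist model to the joint readings and pick a heading and lean that fit all the ranges.

```bash
cat > wr.py <<'E'
from h import *
C=R.from_euler('y',-np.pi)*R.from_euler('z',np.pi/2)*R.from_euler('x',np.pi)
def fk(q,s=1): return R.from_euler('z',q[0])*R.from_euler('y',q[1]+q[2])*R.from_euler('z',s*q[3])*R.from_euler('y',q[4])*R.from_euler('z',q[5])*C
def ik(G,q1,q23):
    M=(R.from_euler('y',-q23)*R.from_euler('z',-q1)*R.from_matrix(G)*C.inv()).as_euler('ZYZ'); return M
E
python3 - <<'E'
from wr import *
for q,e in (([.22,.29,1.93,-.7,.74,3.03],[3.116,-.54,-.744]),([-.67,.43,1.91,.87,1,-.54],[-3.136,-.699,.873])):
    for s in (1,-1): print(s,(R.from_euler('xyz',e).inv()*fk(q,s)).magnitude())
for cam in (1,-1):
  for hd in (-10,-20,-30,-40,-50):
    for l in (36,40): print(cam,hd,l,[ik(goal(hd,l,cam),q1,q23).round(2).tolist() for q1,q23 in ((.15,2.2),(.25,2.3),(.3,2.3))])
E
```

```text
1 0.0070238266456962815
-1 1.4036631695525543
1 0.0016970770862039146
-1 1.7412500328137313
1 -10 36 [[-0.52, 0.39, 2.33], [-0.78, 0.35, 2.67], [-0.81, 0.38, 2.74]]
1 -10 40 [[-0.67, 0.34, 2.46], [-0.97, 0.33, 2.85], [-1.0, 0.36, 2.91]]
1 -20 36 [[-0.68, 0.47, 2.61], [-0.87, 0.45, 2.89], [-0.88, 0.48, 2.95]]
1 -20 40 [[-0.82, 0.43, 2.74], [-1.03, 0.44, 3.04], [-1.04, 0.47, 3.08]]
1 -30 36 [[-0.76, 0.56, 2.82], [-0.9, 0.55, 3.07], [-0.91, 0.58, 3.11]]
1 -30 40 [[-0.89, 0.54, 2.93], [-1.04, 0.55, -3.1], [-1.03, 0.58, -3.07]]
1 -40 36 [[-0.8, 0.66, 3.0], [-0.91, 0.65, -3.08], [-0.9, 0.68, -3.04]]
1 -40 40 [[-0.92, 0.65, 3.09], [-1.02, 0.66, -2.99], [-1.01, 0.69, -2.95]]
1 -50 36 [[-0.81, 0.76, -3.13], [-0.88, 0.75, -2.95], [-0.88, 0.78, -2.92]]
1 -50 40 [[-0.91, 0.76, -3.06], [-0.98, 0.77, -2.88], [-0.97, 0.8, -2.85]]
-1 -10 36 [[-0.52, 0.39, -0.82], [-0.78, 0.35, -0.48], [-0.81, 0.38, -0.4]]
-1 -10 40 [[-0.67, 0.34, -0.68], [-0.97, 0.33, -0.29], [-1.0, 0.36, -0.23]]
-1 -20 36 [[-0.68, 0.47, -0.53], [-0.87, 0.45, -0.25], [-0.88, 0.48, -0.19]]
-1 -20 40 [[-0.82, 0.43, -0.4], [-1.03, 0.44, -0.1], [-1.04, 0.47, -0.06]]
-1 -30 36 [[-0.76, 0.56, -0.32], [-0.9, 0.55, -0.08], [-0.91, 0.58, -0.03]]
-1 -30 40 [[-0.89, 0.54, -0.21], [-1.04, 0.55, 0.04], [-1.03, 0.58, 0.07]]
-1 -40 36 [[-0.8, 0.66, -0.14], [-0.91, 0.65, 0.07], [-0.9, 0.68, 0.1]]
-1 -40 40 [[-0.92, 0.65, -0.05], [-1.02, 0.66, 0.16], [-1.01, 0.69, 0.19]]
-1 -50 36 [[-0.81, 0.76, 0.01], [-0.88, 0.75, 0.19], [-0.88, 0.78, 0.23]]
-1 -50 40 [[-0.91, 0.76, 0.08], [-0.98, 0.77, 0.26], [-0.97, 0.8, 0.29]]
```

```bash
python3 - <<'E'
from h import *
f=goal(-26,0)[:,0]
planw(-26,38,np.array([579,-21,138])-75*f,-24,12)
E
```

```text
t 22.6 p [520.6  37.  138.2] F [ 0.7  0.2 -2. ] w 49.4 q [ 0.22  0.29  1.93 -0.7   0.74  3.03]
rot n 3 each [ 0.0633  0.0419 -0.0793] total [ 0.1898  0.1258 -0.238 ]
then shift [13.7 26.6 26.2] rows 1 each [13.7 26.6 26.2] | shift in present frame [22.4 17.1 28.1]
```

```bash

python3 -m handwheel '[{"claw":40,"dx":0,"dy":0,"dz":0,"rx":0.0633,"ry":0.0419,"rz":-0.0793},{"claw":40,"dx":0,"dy":0,"dz":0,"rx":0.0633,"ry":0.0419,"rz":-0.0793},{"claw":40,"dx":0,"dy":0,"dz":0,"rx":0.0633,"ry":0.0419,"rz":-0.0793},{"claw":40,"dx":0,"dy":0,"dz":0,"rx":0,"ry":0,"rz":0},{"claw":40,"dx":0,"dy":0,"dz":0,"rx":0,"ry":0,"rz":0}]'
python3 - <<'E'
from h import *
f=goal(-26,0)[:,0]
planw(-26,38,np.array([579,-21,138])-75*f,-24,12)
E
```

```text
time: 23.1
tool_pos: [522.8, 36.4, 145.1]
tcp_rot: [-3.141, -0.658, -0.459]
contact_force: [-0.2, 0.9, -2.0]
grip_width: 49.4
t 23.1 p [522.8  36.4 145.1] F [-0.2  0.9 -2. ] w 49.4 q [ 0.16  0.21  2.12 -0.99  0.44  3.03]
rot n 1 each [ 0.0028  0.0054 -0.0043] total [ 0.0028  0.0054 -0.0043]
then shift [ 7.7 26.9 30.3] rows 1 each [ 7.7 26.9 30.3] | shift in present frame [ 8.  26.8 30.3]
```

```bash

python3 -m handwheel '[{"claw":40,"dx":4,"dy":13.4,"dz":15.2,"rx":0,"ry":0,"rz":0},{"claw":40,"dx":4,"dy":13.4,"dz":15.2,"rx":0,"ry":0,"rz":0},{"claw":40,"dx":0,"dy":0,"dz":0,"rx":0,"ry":0,"rz":0},{"claw":40,"dx":0,"dy":0,"dz":0,"rx":0,"ry":0,"rz":0},{"claw":40,"dx":0,"dy":0,"dz":0,"rx":0,"ry":0,"rz":0}]'
python3 - <<'E'
from h import *
f=goal(-26,0)[:,0]
planw(-26,38,np.array([579,-21,138])-75*f,-24,12)
np.save('pics/w14T.npy',pose(bot.get_obs()));W=snap('wrist','w14.png')
cv2.imwrite('pics/w14z.png',cv2.resize(cv2.imread('pics/w14.png')[20:320,90:470],(760,600)))
E
```

```text
time: 23.6
tool_pos: [534.4, 3.3, 132.5]
tcp_rot: [-3.14, -0.645, -0.457]
contact_force: [-0.5, -0.4, -2.6]
grip_width: 49.4
t 23.6 p [534.4   3.3 132.5] F [-0.5 -0.4 -2.6] w 49.4 q [ 0.06  0.23  2.13 -1.    0.36  2.96]
rot n 1 each [-0.0003  0.0185 -0.0022] total [-0.0003  0.0185 -0.0022]
then shift [-4.2  2.3  4.9] rows 1 each [-4.2  2.3  4.9] | shift in present frame [-4.1  2.3  5. ]
```

View pics/w14z.png

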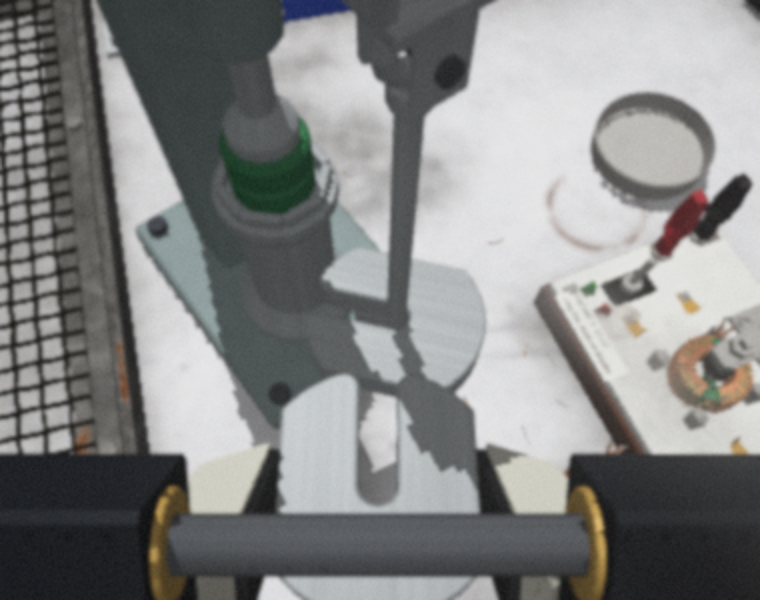

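The thick weight sits well, with the rod at wrist ≈(288.5,181) and the thin weight's slot end at ≈(279,270). Joint 4 is at its −1.0 stop, so I'll find the best heading and lean.

```bash
python3 - <<'E'
from wr import *
for hd in (-18,-22,-26,-32):
    for l in (34,36,38): print(hd,l,[ik(goal(hd,l,1),q1,q23).round(2).tolist() for q1,q23 in ((.02,2.25),(.06,2.3),(.06,2.36))])
W=load('w14.npz');T=np.load('pics/w14T.npy')
f=T[:3,0].copy();f[2]=0;f/=np.linalg.norm(f);n=np.array([-f[1],f[0],0])
for nm,u,v,z in (('rod at thick top',288.5,181,116),('slot end',279,270,T[2,3]+32),('mouth',279,213,T[2,3]+32)):
    P=onz(W,u,v,z,T);d=P-T[:3,3];print(nm,P.round(1),(d@f).round(1),(d@n).round(1))
E
```

```text
-18 34 [[-0.53, 0.37, 2.35], [-0.65, 0.35, 2.5], [-0.76, 0.3, 2.62]]
-18 36 [[-0.6, 0.35, 2.42], [-0.73, 0.33, 2.58], [-0.87, 0.29, 2.73]]
-18 38 [[-0.68, 0.33, 2.5], [-0.83, 0.31, 2.68], [-0.99, 0.27, 2.84]]
-22 34 [[-0.6, 0.4, 2.47], [-0.71, 0.38, 2.62], [-0.82, 0.34, 2.73]]
-22 36 [[-0.67, 0.38, 2.54], [-0.79, 0.36, 2.7], [-0.92, 0.32, 2.83]]
-22 38 [[-0.75, 0.36, 2.62], [-0.88, 0.35, 2.78], [-1.03, 0.31, 2.93]]
-26 34 [[-0.65, 0.43, 2.58], [-0.75, 0.41, 2.72], [-0.86, 0.37, 2.83]]
-26 36 [[-0.73, 0.41, 2.65], [-0.83, 0.4, 2.79], [-0.95, 0.36, 2.92]]
-26 38 [[-0.81, 0.4, 2.72], [-0.92, 0.39, 2.87], [-1.05, 0.36, 3.01]]
-32 34 [[-0.72, 0.48, 2.72], [-0.8, 0.47, 2.85], [-0.89, 0.43, 2.95]]
-32 36 [[-0.79, 0.47, 2.79], [-0.88, 0.46, 2.91], [-0.98, 0.42, 3.03]]
-32 38 [[-0.86, 0.46, 2.85], [-0.95, 0.45, 2.98], [-1.06, 0.42, 3.1]]
rod at thick top [573. -22. 116.] 45.8 -5.8
slot end [510.6  16.  164.5] -27.0 0.9
mouth [537.4   2.8 164.5] 2.9 0.9
```

```bash

python3 -m handwheel '[{"claw":40,"dx":0,"dy":3.4,"dz":0,"rx":0,"ry":0,"rz":0},{"claw":40,"dx":0,"dy":3.3,"dz":0,"rx":0,"ry":0,"rz":0},{"claw":40,"dx":-6,"dy":0,"dz":8,"rx":0,"ry":0,"rz":0},{"claw":40,"dx":-6,"dy":0,"dz":8,"rx":0,"ry":0,"rz":0},{"claw":40,"dx":0,"dy":0,"dz":0,"rx":0,"ry":0,"rz":0},{"claw":40,"dx":0,"dy":0,"dz":0,"rx":0,"ry":0,"rz":0},{"claw":40,"dx":0,"dy":0,"dz":0,"rx":0,"ry":0,"rz":0}]'
python3 - <<'E'
from h import *
T=pose(bot.get_obs());np.save('pics/w15T.npy',T);W=snap('wrist','w15.png')
plan(-26,37,[576,-23.5,0])
f=T[:3,0].copy();f[2]=0;f/=np.linalg.norm(f);n=np.array([-f[1],f[0],0]);d=np.array([576,-23.5,0])-T[:3,3];print('H rel',d@f,d@n,'lean',np.degrees(np.arccos(-T[2,2])))
print(proj(W,[576,-23.5,116],T),proj(W,[576,-23.5,180],T))
g=cv2.cvtColor(W['frame'],cv2.COLOR_RGB2GRAY)
for v in (100,115,130,145,160,170,180,190,200,210,230,250,260,265,270,275): print(v,g[v,250:316:2])
E
```

```text
time: 24.35
tool_pos: [532.9, -3.3, 121.2]
tcp_rot: [-3.138, -0.628, -0.456]
contact_force: [0.4, 0.4, -3.2]
grip_width: 49.7
t 24.4 p [532.9  -3.2 121.3] F [ 0.4  0.8 -2.4] w 49.7 q [ 0.03  0.24  2.14 -1.    0.33  2.94]
rot n 1 each [-0.0019  0.0178 -0.0022] total [-0.0019  0.0178 -0.0022]
then shift [-35.   -0.7 125.5] rows 3 each [-11.7  -0.2  41.8] | shift in present frame [-32.7  -0.4 126.1]
H rel 47.64285701504724 0.8426232674436145 lean 35.972856276646816
[279.1676492  170.32124305] [279.0280692  110.38408672]
100 [173 176 181 182 184 199 196 196 191 188 174 107  83  83  81  82  80  79
 125 183 178 181 193 189 188 185 190 193 189 193 201 207 209]
115 [155 152 150 174 183 183 184 181 176 176 175 126  81  85  88  84  83  84
 162 196 194 196 200 200 195 199 201 205 206 209 213 218 221]
130 [159 159 158 159 157 157 156 153 147 177 209 162  81  84  82  80  78  97
 205 224 224 220 222 224 221 222 222 223 224 222 224 226 226]
145 [193 190 191 188 187 187 185 188 185 186 188 165  84  82  83  80  77 119
 186 190 186 186 183 187 191 186 190 196 200 206 217 218 223]
160 [ 86  95  95 112 
[... 946 characters left out ...]
 100]
250 [201 202 197 205 204 198 202 200 195 134 173 192 180 130 122 120 123 120
 131  91  94  98  95 100  97 102  97  99  96 100  99  91  97]
260 [197 197 196 202 201 196 199 203 188 131 100 110 112 117 116 121 121 125
 125 111 131 164 137  98 104  95  98  97  98  97  96  93  96]
265 [198 197 198 201 198 198 198 197 194 150 106 111 119 118 122 123 125 127
 129 124 183 191 191 177 109  97  99  91  96  94  97  92  97]
270 [196 198 197 200 198 197 197 200 199 193 171 144 119 116 115 125 124 133
 160 188 194 192 190 187 183 154 173 184 185 170 160 166 102]
275 [185 190 187 189 188 187 191 188 189 187 189 189 185 188 187 181 184 181
 180 180 183 182 181 182 180 176 178 175 174 181 172 177 172]
```

```bash

python3 -m handwheel '[{"claw":40,"dx":9.7,"dy":0,"dz":7.1,"rx":0,"ry":0,"rz":0},{"claw":40,"dx":9.7,"dy":0,"dz":7.1,"rx":0,"ry":0,"rz":0},{"claw":40,"dx":-3,"dy":0,"dz":4,"rx":0,"ry":0.02,"rz":0},{"claw":40,"dx":-3,"dy":0,"dz":4,"rx":0,"ry":0.02,"rz":0},{"claw":40,"dx":0,"dy":0,"dz":0,"rx":0,"ry":0,"rz":0},{"claw":40,"dx":0,"dy":0,"dz":0,"rx":0,"ry":0,"rz":0},{"claw":40,"dx":0,"dy":0,"dz":0,"rx":0,"ry":0,"rz":0}]'
cat >> h.py <<'E'
def st(H=(576,-23.5)):
    o=bot.get_obs();T=pose(o);f=T[:3,0].copy();f[2]=0;f/=np.linalg.norm(f);n=np.array([-f[1],f[0],0]);d=np.array([*H,0])-T[:3,3]
    print('t',round(o['time'],2),'p',T[:3,3].round(1),'F',o['contact_force'].round(1),'q',np.round(o['joint_positions'],2),'H fwd,lat',(d@f).round(1),(d@n).round(1),'lean',np.degrees(np.arccos(-T[2,2])).round(1),'hd',np.degrees(np.arctan2(f[1],f[0])).round(1)); return T
E
python3 -c "
from h import *
st()"
```

```text
time: 25.1
tool_pos: [557.3, -14.3, 124.3]
tcp_rot: [-3.136, -0.644, -0.456]
contact_force: [-0.1, -0.2, -2.0]
grip_width: 49.7
t 25.1 p [557.3 -14.3 124.3] F [-0.1 -0.2 -2. ] q [ 0.    0.27  2.1  -1.    0.31  2.92] H fwd,lat 20.8 -0.0 lean 36.9 hd -26.1
```

```bash
python3 - <<'E'
from wr import *
for hd in (-18,-26,-35,-45,-55,-65):
    for l in (32,34,36,38): print(hd,l,[ik(goal(hd,l,1),q1,q23).round(2).tolist() for q1,q23 in ((0,2.37),(0,2.42),(.1,2.37),(.1,2.42))])
E
```

```text
-18 32 [[-0.62, 0.29, 2.44], [-0.73, 0.25, 2.56], [-0.72, 0.33, 2.62], [-0.83, 0.29, 2.73]]
-18 34 [[-0.72, 0.27, 2.54], [-0.86, 0.23, 2.68], [-0.82, 0.31, 2.71], [-0.94, 0.28, 2.84]]
-18 36 [[-0.84, 0.25, 2.65], [-1.01, 0.22, 2.82], [-0.92, 0.3, 2.81], [-1.07, 0.27, 2.96]]
-18 38 [[-0.97, 0.23, 2.78], [-1.17, 0.21, 2.98], [-1.04, 0.29, 2.93], [-1.2, 0.27, 3.09]]
-26 32 [[-0.75, 0.35, 2.68], [-0.85, 0.31, 2.79], [-0.8, 0.4, 2.82], [-0.9, 0.36, 2.92]]
-26 34 [[-0.84, 0.33, 2.77], [-0.96, 0.3, 2.9], [-0.89, 0.39, 2.9], [-1.0, 0.36, 3.01]]
-26 36 [[-0.95, 0.32, 2.87], [-1.08, 0.3, 3.01], [-0.98, 0.38, 2.98], [-1.1, 0.36, 3.1]]
-26 38 [[-1.06, 0.32, 2.97], [-1.2, 0.29, 3.12], [-1.08, 0.38, 3.07], [-1.2, 0.36, -3.09]]
-35 32 [[-0.83, 0.43, 2.89], [-0.91, 0.39, 2.98], [-0.85, 0.48, 2.99], [-0.93, 0.45, 3.08]]
-35 34 [[-0.91, 0.42, 2.96], [-1.0, 0.39, 3.07], [-0.93, 0.47, 3.06], [-1.01, 0.45, -3.13]]
-35 36 [[-0.99, 0.41, 3.04], [-1.1, 0.39, -3.13], [-1.0, 0.47, 3.13], [-1.09, 0.45, -3.06]]
-35 38 [[-1.08, 0.41, 3.12], [-1.19, 0.39, -3.05], [-1.08, 0.47, -3.09], [-1.17, 0.45, -2.99]]
-45 32
[... 428 characters left out ...]
5, 0.66, -2.99], [-0.9, 0.63, -2.93]]
-55 34 [[-0.92, 0.61, -3.02], [-0.98, 0.58, -2.95], [-0.91, 0.67, -2.95], [-0.96, 0.64, -2.88]]
-55 36 [[-0.98, 0.62, -2.97], [-1.04, 0.59, -2.9], [-0.96, 0.68, -2.91], [-1.01, 0.65, -2.84]]
-55 38 [[-1.04, 0.62, -2.92], [-1.1, 0.6, -2.85], [-1.01, 0.68, -2.87], [-1.07, 0.66, -2.8]]
-65 32 [[-0.84, 0.7, -2.94], [-0.89, 0.67, -2.88], [-0.82, 0.75, -2.87], [-0.86, 0.72, -2.81]]
-65 34 [[-0.89, 0.71, -2.9], [-0.94, 0.68, -2.84], [-0.87, 0.76, -2.83], [-0.91, 0.73, -2.78]]
-65 36 [[-0.94, 0.72, -2.86], [-0.99, 0.69, -2.8], [-0.92, 0.77, -2.8], [-0.96, 0.74, -2.74]]
-65 38 [[-0.99, 0.73, -2.82], [-1.04, 0.7, -2.76], [-0.96, 0.79, -2.77], [-1.01, 0.76, -2.71]]
```

```bash
python3 - <<'E'
from wr import *
for hd,l in ((5,36),(5,40),(12,36),(12,40),(18,36),(18,40),(75,40),(85,40)):
    print(hd,l,[ik(goal(hd,l,1),q1,q23).round(2).tolist() for q1,q23 in (((-.15,2.3),(-.25,2.3),(-.25,2.4),(-.35,2.35)) if hd<30 else ((-.55,2.25),(-.65,2.3)))])
for hd in (-30,-20,-10,0,10):
    print(hd,[ (l,ik(goal(hd,l,1),-.1 if hd<0 else -.2,2.3).round(2).tolist()) for l in (55,60,65,70)])
E
cat > /dev/null <<'E'
E
```

```text
5 36 [[0.56, 0.27, 0.84], [0.69, 0.31, 0.62], [0.96, 0.24, 0.35], [0.89, 0.33, 0.35]]
5 40 [[0.77, 0.22, 0.63], [0.9, 0.27, 0.42], [1.25, 0.23, 0.06], [1.11, 0.31, 0.14]]
12 36 [[0.72, 0.32, 0.58], [0.8, 0.37, 0.42], [1.03, 0.31, 0.19], [0.94, 0.4, 0.2]]
12 40 [[0.93, 0.29, 0.39], [0.99, 0.35, 0.25], [1.26, 0.3, -0.03], [1.13, 0.39, 0.03]]
18 36 [[0.8, 0.37, 0.42], [0.86, 0.43, 0.29], [1.05, 0.37, 0.08], [0.97, 0.46, 0.09]]
18 40 [[0.99, 0.35, 0.24], [1.02, 0.41, 0.14], [1.24, 0.37, -0.1], [1.13, 0.45, -0.05]]
75 40 [[0.71, 1.22, -0.66], [0.68, 1.24, -0.75]]
85 40 [[0.64, 1.31, -0.77], [0.6, 1.31, -0.86]]
-30 [(55, [-1.78, 0.35, -2.67]), (60, [-1.98, 0.4, -2.48]), (65, [-2.13, 0.46, -2.34]), (70, [-2.26, 0.52, -2.23])]
-20 [(55, [-2.04, 0.23, -2.52]), (60, [-2.29, 0.29, -2.28]), (65, [-2.45, 0.36, -2.12]), (70, [-2.56, 0.43, -2.02])]
-10 [(55, [-2.66, 0.13, -2.01]), (60, [-2.83, 0.21, -1.84]), (65, [-2.91, 0.3, -1.76]), (70, [-2.95, 0.39, -1.72])]
0 [(55, [2.15, 0.2, -0.71]), (60, [2.41, 0.26, -0.96]), (65, [2.56, 0.34, -1.11]), (70, [2.66, 0.42, -1.2])]
10 [(55, [1.83, 0.32, -0.5]), (60, [2.05, 0.36, -0.7]), (65, [2.21, 0.43, -0.85]), (70, [2.33, 0.49, -0.96])]
```

Joint 4's range rules out approaching from the left at this height. New plan:
1. Return the thin weight to its seat with the recorded pose.
2. Re-grip the thick weight and turn it on the rod from 50° to about 78°.
3. Bring the thin one in at about 10°, where the wrist has room.

First I'll back off and stand the hand upright.

```bash

python3 -m handwheel '[{"claw":40,"dx":-20,"dy":0,"dz":-15,"rx":0,"ry":0,"rz":0},{"claw":40,"dx":-28,"dy":0,"dz":-21,"rx":0,"ry":0,"rz":0},{"claw":40,"dx":-28,"dy":0,"dz":-21,"rx":0,"ry":0,"rz":0},{"claw":40,"dx":0,"dy":0,"dz":-12,"rx":0,"ry":-0.14,"rz":0},{"claw":40,"dx":0,"dy":0,"dz":-12,"rx":0,"ry":-0.14,"rz":0},{"claw":40,"dx":0,"dy":0,"dz":-12,"rx":0,"ry":-0.14,"rz":0},{"claw":40,"dx":0,"dy":0,"dz":0,"rx":0,"ry":0,"rz":0}]'
python3 - <<'E'
from h import *
T=st();p=T[:3,3]
for a,b in ((p,[430,-150,165]),([430,-150,165],[470,-385,165])):
    t=T[:3,:3].T@(np.array(b)-np.array(a));m=int(np.ceil(np.linalg.norm(t)/46));print(m,(t/m).round(1))
E
```

```text
time: 25.8
tool_pos: [467.1, 14.7, 153.0]
tcp_rot: [3.113, -0.423, -0.476]
contact_force: [1.1, -1.6, -2.2]
grip_width: 49.2
t 25.8 p [467.1  14.7 153. ] F [ 1.1 -1.6 -2.2] q [ 0.04  0.12  2.05 -0.39  0.65  2.36] H fwd,lat 114.2 16.0 lean 24.3 hd -27.3
4 [10.9 40.8  2.8]
6 [21.8 31.5 10.7]
```

```bash

python3 -m handwheel '[{"claw":40,"dx":10.9,"dy":40.8,"dz":2.8,"rx":0,"ry":0,"rz":0},{"claw":40,"dx":10.9,"dy":40.8,"dz":2.8,"rx":0,"ry":0,"rz":0},{"claw":40,"dx":10.9,"dy":40.8,"dz":2.8,"rx":0,"ry":0,"rz":0},{"claw":40,"dx":10.9,"dy":40.8,"dz":2.8,"rx":0,"ry":0,"rz":0},{"claw":40,"dx":21.8,"dy":31.5,"dz":10.7,"rx":0,"ry":0,"rz":0},{"claw":40,"dx":21.8,"dy":31.5,"dz":10.7,"rx":0,"ry":0,"rz":0},{"claw":40,"dx":21.8,"dy":31.5,"dz":10.7,"rx":0,"ry":0,"rz":0},{"claw":40,"dx":21.8,"dy":31.5,"dz":10.7,"rx":0,"ry":0,"rz":0},{"claw":40,"dx":21.8,"dy":31.5,"dz":10.7,"rx":0,"ry":0,"rz":0},{"claw":40,"dx":21.8,"dy":31.5,"dz":10.7,"rx":0,"ry":0,"rz":0}]'
python3 -m handwheel '[{"claw":40,"dx":0,"dy":0,"dz":0,"rx":0,"ry":0,"rz":0},{"claw":40,"dx":0,"dy":0,"dz":0,"rx":0,"ry":0,"rz":0}]'
python3 - <<'E'
from h import *
T=st()
plan(30.5,40.1,[508.8,-377.3,160])
E
```

```text
time: 26.8
tool_pos: [465.5, -386.6, 161.3]
tcp_rot: [3.106, -0.416, -0.476]
contact_force: [1.4, 0.3, -1.9]
grip_width: 49.2
time: 27.0
tool_pos: [465.5, -385.2, 161.1]
tcp_rot: [3.108, -0.415, -0.477]
contact_force: [0.1, -0.5, -2.6]
grip_width: 49.3
t 27.0 p [ 465.5 -385.2  161.1] F [ 0.1 -0.5 -2.6] q [-0.9   0.3   1.78  0.21  0.68  1.02] H fwd,lat -67.7 372.0 lean 23.9 hd -27.3
t 27.0 p [ 465.5 -385.2  161.1] F [ 0.1 -0.5 -2.6] w 49.3 q [-0.9   0.3   1.78  0.21  0.68  1.02]
rot n 8 each [ 0.0709  0.0344 -0.107 ] total [ 0.5671  0.2753 -0.8557]
then shift [30.9 15.2 27.4] rows 1 each [30.9 15.2 27.4] | shift in present frame [ 31.5 -27.3  14.1]
```

```bash

python3 -m handwheel '[{"claw":40,"dx":0,"dy":0,"dz":0,"rx":0.0709,"ry":0.0344,"rz":-0.107},{"claw":40,"dx":0,"dy":0,"dz":0,"rx":0.0709,"ry":0.0344,"rz":-0.107},{"claw":40,"dx":0,"dy":0,"dz":0,"rx":0.0709,"ry":0.0344,"rz":-0.107},{"claw":40,"dx":0,"dy":0,"dz":0,"rx":0.0709,"ry":0.0344,"rz":-0.107},{"claw":40,"dx":0,"dy":0,"dz":0,"rx":0.0709,"ry":0.0344,"rz":-0.107},{"claw":40,"dx":0,"dy":0,"dz":0,"rx":0.0709,"ry":0.0344,"rz":-0.107},{"claw":40,"dx":0,"dy":0,"dz":0,"rx":0.0709,"ry":0.0344,"rz":-0.107},{"claw":40,"dx":0,"dy":0,"dz":0,"rx":0.0709,"ry":0.0344,"rz":-0.107},{"claw":40,"dx":0,"dy":0,"dz":0,"rx":0,"ry":0,"rz":0},{"claw":40,"dx":0,"dy":0,"dz":0,"rx":0,"ry":0,"rz":0}]'
python3 - <<'E'
from h import *
plan(30.5,40.1,[508.8,-377.3,75])
E
```

```text
time: 28.0
tool_pos: [466.1, -383.4, 161.0]
tcp_rot: [-3.125, -0.681, 0.463]
contact_force: [-0.3, 0.4, -1.8]
grip_width: 49.6
t 28.0 p [ 466.1 -383.4  161. ] F [-0.3  0.4 -1.8] w 49.6 q [-1.2   0.51  1.59  0.72  1.24 -0.41]
rot n 1 each [ 0.0277  0.0182 -0.0536] total [ 0.0277  0.0182 -0.0536]
then shift [-24.9  16.4  91.4] rows 2 each [-12.5   8.2  45.7] | shift in present frame [-22.4  15.1  92.3]
```

```bash

python3 -m handwheel '[{"claw":40,"dx":0,"dy":0,"dz":0,"rx":0.0277,"ry":0.0182,"rz":-0.0536},{"claw":40,"dx":-8.3,"dy":5.5,"dz":30.5,"rx":0,"ry":0,"rz":0},{"claw":40,"dx":-8.3,"dy":5.5,"dz":30.5,"rx":0,"ry":0,"rz":0},{"claw":40,"dx":-8.3,"dy":5.4,"dz":30.4,"rx":0,"ry":0,"rz":0},{"claw":40,"dx":0,"dy":0,"dz":0,"rx":0,"ry":0,"rz":0},{"claw":40,"dx":0,"dy":0,"dz":0,"rx":0,"ry":0,"rz":0},{"claw":40,"dx":0,"dy":0,"dz":0,"rx":0,"ry":0,"rz":0}]'
python3 - <<'E'
from h import *
plan(30.5,40.1,[508.8,-377.3,44.5])
E
```

```text
time: 28.7
tool_pos: [509.7, -378.8, 78.1]
tcp_rot: [3.134, -0.702, 0.54]
contact_force: [-0.4, 0.6, -2.0]
grip_width: 49.3
t 28.7 p [ 509.7 -378.8   78.1] F [-0.4  0.6 -2. ] w 49.3 q [-1.14  0.67  1.58  0.79  1.12 -0.54]
rot n 1 each [ 0.003  -0.0021  0.0057] total [ 0.003  -0.0021  0.0057]
then shift [-21.7  -1.8  25.7] rows 1 each [-21.7  -1.8  25.7] | shift in present frame [-21.7  -2.   25.7]
```

```bash

python3 -m handwheel '[{"claw":40,"dx":-8,"dy":-1.9,"dz":9.4,"rx":0.003,"ry":-0.002,"rz":0.0057},{"claw":40,"dx":-8,"dy":0,"dz":9.4,"rx":0,"ry":0,"rz":0},{"claw":40,"dx":-5,"dy":0,"dz":6,"rx":0,"ry":0,"rz":0},{"claw":40,"dx":0,"dy":0,"dz":0,"rx":0,"ry":0,"rz":0},{"claw":40,"dx":0,"dy":0,"dz":0,"rx":0,"ry":0,"rz":0},{"claw":40,"dx":0,"dy":0,"dz":0,"rx":0,"ry":0,"rz":0}]'
python3 - <<'E'
from h import *
plan(30.5,40.1,[508.8,-377.3,43.5])
E
```

```text
time: 29.3
tool_pos: [508.5, -376.9, 43.5]
tcp_rot: [-3.138, -0.701, 0.531]
contact_force: [0.2, -0.7, -2.6]
grip_width: 49.7
t 29.3 p [ 508.5 -376.9   43.5] F [ 0.2 -0.7 -2.6] w 49.7 q [-1.14  0.72  1.6   0.82  1.08 -0.59]
rot n 1 each [-0.0022 -0.0009 -0.0012] total [-0.0022 -0.0009 -0.0012]
then shift [0.  0.4 0. ] rows 1 each [0.  0.4 0. ] | shift in present frame [0.  0.4 0. ]
```

```bash

python3 -m handwheel '[{"claw":40,"dx":-0.5,"dy":0.3,"dz":0.6,"rx":0,"ry":0,"rz":0},{"claw":40,"dx":0,"dy":0,"dz":0,"rx":0,"ry":0,"rz":0},{"claw":40,"dx":0,"dy":0,"dz":0,"rx":0,"ry":0,"rz":0},{"claw":76,"dx":0,"dy":0,"dz":0,"rx":0,"ry":0,"rz":0},{"claw":76,"dx":0,"dy":0,"dz":0,"rx":0,"ry":0,"rz":0},{"claw":76,"dx":0,"dy":0,"dz":0,"rx":0,"ry":0,"rz":0},{"claw":76,"dx":0,"dy":0,"dz":0,"rx":0,"ry":0,"rz":0}]'
python3 -m handwheel '[{"claw":76,"dx":0,"dy":0,"dz":-10,"rx":0,"ry":0,"rz":0},{"claw":76,"dx":0,"dy":0,"dz":-30,"rx":0,"ry":0,"rz":0},{"claw":76,"dx":0,"dy":0,"dz":-35,"rx":0,"ry":0,"rz":0},{"claw":76,"dx":0,"dy":0,"dz":-35,"rx":0,"ry":0,"rz":0},{"claw":76,"dx":0,"dy":0,"dz":0,"rx":0,"ry":0,"rz":0},{"claw":76,"dx":0,"dy":0,"dz":0,"rx":0,"ry":0,"rz":0}]'
python3 - <<'E'
from h import *
T=st();W=snap('wrist','w16.png')
f=goal(30.5,0)[:,0]
c=proj(W,np.array([488,-388.4,75])-5*f,T).astype(int);print('expect slot end',c)
g=cv2.cvtColor(W['frame'],cv2.COLOR_RGB2GRAY)
for v in range(c[1]-24,c[1]+12,3): print(v,g[v,c[0]-48:c[0]+50:3])
plan(50.1,40.1,[557,-49,156])
E
```

```text
time: 30.0
tool_pos: [508.9, -377.3, 43.4]
tcp_rot: [-3.139, -0.701, 0.532]
contact_force: [0.7, 0.3, 0.4]
grip_width: 74.7
time: 30.6
tool_pos: [447.4, -414.1, 127.9]
tcp_rot: [-3.141, -0.7, 0.531]
contact_force: [0.5, 0.0, -0.1]
grip_width: 76.1
t 30.6 p [ 447.4 -414.1  127.9] F [ 0.5  0.  -0.1] q [-1.26  0.6   1.54  0.72  1.27 -0.53] H fwd,lat 308.8 271.5 lean 40.1 hd 30.4
expect slot end [278 211]
187 [147 141 145 149 145 141 130 149 150 146 149 151 148 151 109  86  89  71
 108 154 156 156 153 151 155 153 142 153 162 179 177 185 186]
190 [137 146 139 141 140 140 128 152 152 152 148 149 154 153  90  53  56  51
 105 152 157 155 154 154 155 156 154 170 175 178 181 185 187]
193 [129 141 140 141 148 142 130 149 158 152 151 150 152 155 106  98  65  57
 105 155 153 153 153 153 157 156 158 174 183 188 185 189 187]
196 [129  96  99 101  99 105 122 150 152 149 153 154 150 153 111  92  59  60
 102 151 153 154 153 153 156 155 159 177 184 184 188 187 190]
199 [106  97 101 101 100  99 128 149 147 150 152 150 152 152 106  94  64  62
 103 157 156 152 153 155 155 156 151 167 171 177 183 191 191]

[... 556 characters left out ...]
214 [ 97 101 107 104 101 100 142 149 151 155 149 152 152 153 153 153 151 152
 155 154 155 155 155 153 155 157 141  99 101  97 101  98 105]
217 [ 91  95  94  94  97  99 144 154 150 155 148 148 152 152 152 156 154 152
 155 157 160 155 156 155 156 160 142 109 103 103 105 107 104]
220 [ 95  96  95  96  92  85 144 150 151 151 150 152 152 151 152 153 151 154
 158 153 156 156 155 154 154 156 143  96  99  99 102  98 105]
t 30.65 p [ 447.6 -413.1  127. ] F [ 0.3  0.3 -0.5] w 75.9 q [-1.26  0.6   1.54  0.72  1.27 -0.53]
rot n 3 each [ 0.0728 -0.0005 -0.0876] total [ 0.2183 -0.0015 -0.2629]
then shift [ 286.  -149.6  203. ] rows 8 each [ 35.7 -18.7  25.4] | shift in present frame [ 231.6 -258.2  158.4]
```

The thin weight is back on its seat exactly as before. Now I'll go to re-grip the thick weight.

```bash

python3 -m handwheel '[{"claw":76,"dx":0,"dy":0,"dz":0,"rx":0.0728,"ry":0,"rz":-0.0876},{"claw":76,"dx":0,"dy":0,"dz":0,"rx":0.0728,"ry":0,"rz":-0.0876},{"claw":76,"dx":35.7,"dy":-18.7,"dz":25.4,"rx":0.0728,"ry":0,"rz":-0.0876},{"claw":76,"dx":35.7,"dy":-18.7,"dz":25.4,"rx":0,"ry":0,"rz":0},{"claw":76,"dx":35.7,"dy":-18.7,"dz":25.4,"rx":0,"ry":0,"rz":0},{"claw":76,"dx":35.7,"dy":-18.7,"dz":25.4,"rx":0,"ry":0,"rz":0},{"claw":76,"dx":35.7,"dy":-18.7,"dz":25.4,"rx":0,"ry":0,"rz":0},{"claw":76,"dx":35.7,"dy":-18.7,"dz":25.4,"rx":0,"ry":0,"rz":0},{"claw":76,"dx":35.7,"dy":-18.7,"dz":25.4,"rx":0,"ry":0,"rz":0},{"claw":76,"dx":17,"dy":-9,"dz":12,"rx":0,"ry":0,"rz":0}]'
python3 -m handwheel '[{"claw":76,"dx":0,"dy":0,"dz":0,"rx":0,"ry":0,"rz":0},{"claw":76,"dx":0,"dy":0,"dz":0,"rx":0,"ry":0,"rz":0},{"claw":76,"dx":0,"dy":0,"dz":0,"rx":0,"ry":0,"rz":0}]'
python3 - <<'E'
from h import *
T=st();plan(50.1,40.1,[599.2,0.9,79])
W=snap('wrist','w17.png');W11=load('w11.npz');T11=np.load('pics/w11T.npy')
f=goal(50.1,0)[:,0];n=np.array([-f[1],f[0],0])
for nm,w,t in (('w11',W11,T11),('w17',W,T)):
    g=cv2.cvtColor(w['frame'],cv2.COLOR_RGB2GRAY)
    u,v=proj(w,[576,-23.5,116],t).round(0).astype(int);print(nm,u,v)
    for r in range(v-10,v+31,10): print(r,g[r,u-48:u+54:3])
E
```

```text
time: 31.65
tool_pos: [554.2, -69.8, 153.6]
tcp_rot: [-3.138, -0.702, 0.876]
contact_force: [0.3, -0.4, 0.6]
grip_width: 76.4
time: 31.95
tool_pos: [554.7, -75.7, 153.7]
tcp_rot: [-3.141, -0.701, 0.874]
contact_force: [0.1, -0.7, 0.2]
grip_width: 75.9
t 31.95 p [554.7 -75.7 153.7] F [ 0.1 -0.7  0.2] q [-0.71  0.4   1.82  0.81  1.1  -0.46] H fwd,lat 53.7 17.2 lean 40.2 hd 50.1
t 31.95 p [554.7 -75.7 153.7] F [ 0.1 -0.7  0.2] w 75.9 q [-0.71  0.4   1.82  0.81  1.1  -0.46]
rot n 1 each [ 0.     -0.001  -0.0002] total [ 0.     -0.001  -0.0002]
then shift [ 18.7 -15.  113.4] rows 3 each [ 6.2 -5.  37.8] | shift in present frame [ 18.6 -15.  113.4]
w11 277 218
208 [227 221 225 225 222 119  99  92 129 170 177 182 178 168  77  86  87  92
 131 179 172 174 172 170 172 175 174  95  80  78  81  81  78  83]
218 [155 128 123 127 128 129 175 176 179 172 175 177 150 152  83  81  82  99
 128 179 175 174 176 173 174 179 173 106  92  95  91  93 102 127]
228 [127 124 122 122 123 166 153 100  96  96  96 107 164 157 169 178 179 176
 177 180 175 176 178 175 174 177 178 110 130 141 135 138 135 133]
238 [118
[... 304 characters left out ...]
13 211 217 197  91  88  91 139 164 161 170 156  92  73  82  86
  99 163 159 164 160 159 162 165 155  81  69  76  71  74  73  76]
191 [214 214 211 211 210 178 160 159 161 161 165 166 145 147  90  74  79  92
 114 164 158 162 158 162 158 165 160  92  82  86  82  76  72  78]
201 [213 208 164 129 121 112 138  95  90  87  90 111 158 160 160 164 166 159
 160 165 164 163 163 159 161 158 168  90  79  82  90  86  84  96]
211 [123 122 119 110 115  98 161 162 165 161 164 168 164 163 158 165 165 160
 166 167 159 164 168 161 162 165 163  93  82 117 146 147 148 149]
221 [207 187 116 102 103  95  76 107 156 162 160 169 166 165 165 162 161 157
 164 165 161 165 171 159 132  84  94 145 142 144 147 147 150 148]
```

```bash

python3 -m handwheel '[{"claw":76,"dx":18.6,"dy":-15,"dz":13.4,"rx":0,"ry":0,"rz":0},{"claw":76,"dx":0,"dy":0,"dz":0,"rx":0,"ry":0,"rz":0},{"claw":76,"dx":0,"dy":0,"dz":30,"rx":0,"ry":0,"rz":0},{"claw":76,"dx":0,"dy":0,"dz":30,"rx":0,"ry":0,"rz":0},{"claw":76,"dx":0,"dy":0,"dz":25,"rx":0,"ry":0,"rz":0},{"claw":76,"dx":0,"dy":0,"dz":15,"rx":0,"ry":0,"rz":0},{"claw":76,"dx":0,"dy":0,"dz":0,"rx":0,"ry":0,"rz":0},{"claw":76,"dx":0,"dy":0,"dz":0,"rx":0,"ry":0,"rz":0}]'
python3 -m handwheel '[{"claw":40,"dx":0,"dy":0,"dz":0,"rx":0,"ry":0,"rz":0},{"claw":40,"dx":0,"dy":0,"dz":0,"rx":0,"ry":0,"rz":0},{"claw":40,"dx":0,"dy":0,"dz":0,"rx":0,"ry":0,"rz":0},{"claw":40,"dx":0,"dy":0,"dz":0,"rx":0,"ry":0,"rz":0},{"claw":40,"dx":0,"dy":0,"dz":0,"rx":0,"ry":0,"rz":0},{"claw":40,"dx":0,"dy":0,"dz":0,"rx":0,"ry":0,"rz":0}]'
python3 - <<'E'
from h import *
T=st()
G=R.from_rotvec([0,0,np.radians(28/4)])
# rotate about rod axis: origin = TCP-25.4 f
f=T[:3,0].copy();f[2]=0;f/=np.linalg.norm(f);o=T[:3,3]-25.4*f;print('origin',o)
rz=np.radians(7);Rn=G.as_matrix()
pn=o+Rn@(T[:3,3]-o);print('row shift tool',(T[:3,:3].T@(pn-T[:3,3])).round(2),'turn',(T[:3,:3].T@np.array([0,0,rz])).round(4))
E
```

```text
time: 32.8
tool_pos: [599.4, 0.8, 79.8]
tcp_rot: [3.141, -0.701, 0.875]
contact_force: [0.0, 0.2, 0.2]
grip_width: 76.0
time: 33.4
tool_pos: [599.3, 1.5, 79.7]
tcp_rot: [3.141, -0.701, 0.875]
contact_force: [-0.2, -0.2, 0.5]
grip_width: 49.4
t 33.4 p [599.3   1.5  79.7] F [-0.2 -0.2  0.5] q [-0.52  0.53  1.87  0.97  0.88 -0.52] H fwd,lat -34.2 1.9 lean 40.2 hd 50.2
origin [583.06326618 -17.95180604  79.72939691]
row shift tool [-0.14 -3.1  -0.13] turn [ 0.0788  0.0001 -0.0934]
```

```bash

python3 -m handwheel '[{"claw":40,"dx":2.6,"dy":0,"dz":-3,"rx":0,"ry":0,"rz":0},{"claw":40,"dx":2.5,"dy":0,"dz":-3,"rx":0,"ry":0,"rz":0},{"claw":40,"dx":0,"dy":-1.8,"dz":0,"rx":0.0394,"ry":0,"rz":-0.0467},{"claw":40,"dx":0,"dy":-1.8,"dz":0,"rx":0.0394,"ry":0,"rz":-0.0467},{"claw":40,"dx":0,"dy":-1.8,"dz":0,"rx":0.0394,"ry":0,"rz":-0.0467},{"claw":40,"dx":0,"dy":-1.8,"dz":0,"rx":0.0394,"ry":0,"rz":-0.0467},{"claw":40,"dx":0,"dy":0,"dz":0,"rx":0,"ry":0,"rz":0}]'
python3 -m handwheel '[{"claw":40,"dx":0,"dy":-1.8,"dz":0,"rx":0.0394,"ry":0,"rz":-0.0467},{"claw":40,"dx":0,"dy":-1.8,"dz":0,"rx":0.0394,"ry":0,"rz":-0.0467},{"claw":40,"dx":0,"dy":-1.8,"dz":0,"rx":0.0394,"ry":0,"rz":-0.0467},{"claw":40,"dx":0,"dy":-1.8,"dz":0,"rx":0.0394,"ry":0,"rz":-0.0467},{"claw":40,"dx":0,"dy":0,"dz":0,"rx":0,"ry":0,"rz":0},{"claw":40,"dx":0,"dy":0,"dz":0,"rx":0,"ry":0,"rz":0}]'
python3 - <<'E'
from h import *
T=st();W=snap('wrist','w18.png');snap('side','d18.png');snap('scene','s18.png')
g=cv2.cvtColor(W['frame'],cv2.COLOR_RGB2GRAY)
for r in range(200,277,6): print(r,g[r,246:320:3])
E
```

```text
time: 34.1
tool_pos: [593.8, 5.2, 87.2]
tcp_rot: [3.14, -0.7, 1.121]
contact_force: [-0.5, -0.3, -3.6]
grip_width: 49.6
time: 34.7
tool_pos: [586.5, 8.5, 87.2]
tcp_rot: [-3.141, -0.701, 1.361]
contact_force: [0.3, 0.4, -4.7]
grip_width: 49.5
t 34.7 p [586.5   8.5  87.2] F [ 0.3  0.4 -4.7] q [-0.51  0.65  1.59  0.71  1.24 -0.65] H fwd,lat -33.5 3.6 lean 40.2 hd 78.0
200 [241 241 242 199  97 101 101  98 102 106 102 103 113 196 243 243 240 242
 244 243 245 245 245 245 243]
206 [244 243 242 237 104 101 102 102 103 103  98 114 131 185 243 244 243 244
 243 243 244 243 246 246 245]
212 [244 244 243 244 154  96  99 103 101 113 117 129 136 189 244 244 244 244
 245 244 244 244 244 244 245]
218 [243 244 243 242 233  95 100 101 106 111 119 126 129 185 244 244 244 243
 244 244 244 245 245 246 246]
224 [245 244 237 180 132  97  99  98 102 107 115 125 132 189 245 205 130 120
 138 198 242 244 245 244 244]
230 [121 119 124 123 122 105  98 103 105 111 118 126 135 184 223 118 122 116
 118 121 113 119 114 147 129]
236 [118 119 120 121 123 120  95 102  99 108 113 123 130 142 128 115 121 117
 117 118 114 119 116 114 119]
242 [120 122 120 118 122 116  96  99 103 103 109 119 130 130 102 117 122 117
 118 118 113 117 121 138 148]
248 [117 121 119 120 161 205 116  97 101 102 109 121 131 131 103 178 195 120
 160 208 201 205 204 203 200]
254 [191 209 210 204 210 209 196 100 101 103 108 117 130 134 102 188 208 205
 203 205 203 204 204 199 200]
260 [204 207 210 206 210 213 202 127  99  98 107 116 125 138 131 198 207 204
 201 208 201 199 206 200 200]
266 [204 208 207 206 209 209 199 180  92  96 104 119 125 133 112 192 208 205
 204 204 204 199 206 196 179]
272 [197 205 203 208 209 207 204 193  99  96 101 115 124 128 105 185 207 202
 202 205 204 202 202 200 128]
```

The thick weight is turned to 78° with the rod still at the bottom of its slot. I'll lower it, release and back out.

```bash

python3 -m handwheel '[{"claw":40,"dx":-2.6,"dy":0,"dz":3.1,"rx":0,"ry":0,"rz":0},{"claw":40,"dx":-2.6,"dy":0,"dz":3.1,"rx":0,"ry":0,"rz":0},{"claw":40,"dx":-0.8,"dy":0,"dz":1,"rx":0,"ry":0,"rz":0},{"claw":40,"dx":0,"dy":0,"dz":0,"rx":0,"ry":0,"rz":0},{"claw":54,"dx":0,"dy":0,"dz":0,"rx":0,"ry":0,"rz":0},{"claw":60,"dx":0,"dy":0,"dz":0,"rx":0,"ry":0,"rz":0},{"claw":76,"dx":0,"dy":0,"dz":0,"rx":0,"ry":0,"rz":0},{"claw":76,"dx":0,"dy":0,"dz":0,"rx":0,"ry":0,"rz":0}]'
python3 -m handwheel '[{"claw":76,"dx":0,"dy":0,"dz":-10,"rx":0,"ry":0,"rz":0},{"claw":76,"dx":0,"dy":0,"dz":-20,"rx":0,"ry":0,"rz":0},{"claw":76,"dx":0,"dy":0,"dz":-30,"rx":0,"ry":0,"rz":0},{"claw":76,"dx":0,"dy":0,"dz":-40,"rx":0,"ry":0,"rz":0},{"claw":76,"dx":0,"dy":0,"dz":-20,"rx":0,"ry":0,"rz":0},{"claw":76,"dx":0,"dy":0,"dz":0,"rx":0,"ry":0,"rz":0},{"claw":76,"dx":0,"dy":0,"dz":0,"rx":0,"ry":0,"rz":0}]'
python3 - <<'E'
from h import *
T=st();W=snap('wrist','w19.png');np.save('pics/w19T.npy',T)
z=goal(30.5,40)[:,2]
plan(30.5,40.1,np.array([508.8,-377.3,43.3])-110*z)
E
```

```text
time: 35.65
tool_pos: [586.8, 8.2, 78.2]
tcp_rot: [3.14, -0.701, 1.364]
contact_force: [-0.8, -0.6, 0.2]
grip_width: 71.6
time: 36.35
tool_pos: [570.6, -67.5, 169.7]
tcp_rot: [3.141, -0.701, 1.364]
contact_force: [-0.1, 0.6, 0.3]
grip_width: 76.2
t 36.35 p [570.6 -67.5 169.7] F [-0.1  0.6  0.3] q [-0.63  0.57  1.46  0.63  1.47 -0.61] H fwd,lat 44.1 3.7 lean 40.2 hd 78.1
t 36.4 p [570.3 -66.8 169.1] F [-0.6  0.1 -0.3] w 76.2 q [-0.63  0.57  1.46  0.63  1.47 -0.61]
rot n 6 each [-0.0894 -0.0002  0.1058] total [-0.5366 -0.0011  0.635 ]
then shift [-241.9  236.3 -149.4] rows 8 each [-30.2  29.5 -18.7] | shift in present frame [-305.   -48.5 -203.2]
```

```bash

python3 -m handwheel '[{"claw":76,"dx":-38.1,"dy":-6.1,"dz":-25.4,"rx":0,"ry":0,"rz":0},{"claw":76,"dx":-38.1,"dy":-6.1,"dz":-25.4,"rx":0,"ry":0,"rz":0},{"claw":76,"dx":-38.1,"dy":-6.1,"dz":-25.4,"rx":0,"ry":0,"rz":0},{"claw":76,"dx":-38.1,"dy":-6.1,"dz":-25.4,"rx":0,"ry":0,"rz":0},{"claw":76,"dx":-38.1,"dy":-6.1,"dz":-25.4,"rx":0,"ry":0,"rz":0},{"claw":76,"dx":-38.1,"dy":-6.1,"dz":-25.4,"rx":0,"ry":0,"rz":0},{"claw":76,"dx":-38.1,"dy":-6.1,"dz":-25.4,"rx":0,"ry":0,"rz":0},{"claw":76,"dx":-38.1,"dy":-6.1,"dz":-25.4,"rx":0,"ry":0,"rz":0}]'
python3 -m handwheel '[{"claw":76,"dx":0,"dy":0,"dz":0,"rx":-0.0894,"ry":0,"rz":0.1058},{"claw":76,"dx":0,"dy":0,"dz":0,"rx":-0.0894,"ry":0,"rz":0.1058},{"claw":76,"dx":0,"dy":0,"dz":0,"rx":-0.0894,"ry":0,"rz":0.1058},{"claw":76,"dx":0,"dy":0,"dz":0,"rx":-0.0894,"ry":0,"rz":0.1058},{"claw":76,"dx":0,"dy":0,"dz":0,"rx":-0.0894,"ry":0,"rz":0.1058},{"claw":76,"dx":0,"dy":0,"dz":0,"rx":-0.0894,"ry":0,"rz":0.1058},{"claw":76,"dx":0,"dy":0,"dz":0,"rx":0,"ry":0,"rz":0}]'
python3 - <<'E'
from h import *
plan(30.5,40.1,[508.8,-377.3,43.3])
W=load('w19.npz');T=np.load('pics/w19T.npy');f=goal(78,0)[:,0];n=np.array([-f[1],f[0],0])
c=proj(W,[576,-23.5,116],T);print(c);g=cv2.cvtColor(W['frame'],cv2.COLOR_RGB2GRAY);c=c.astype(int)
for r in range(c[1]-24,c[1]+34,6): print(r,g[r,c[0]-48:c[0]+54:3])
E
```

```text
time: 37.2
tool_pos: [447.7, -413.7, 127.0]
tcp_rot: [-3.14, -0.703, 1.364]
contact_force: [-0.0, -1.2, 0.5]
grip_width: 76.0
time: 37.9
tool_pos: [447.3, -410.2, 127.6]
tcp_rot: [-3.136, -0.702, 0.528]
contact_force: [-0.5, 0.3, 0.4]
grip_width: 76.1
t 37.9 p [ 447.3 -410.2  127.6] F [-0.5  0.3  0.4] w 76.1 q [-1.26  0.6   1.55  0.72  1.27 -0.53]
rot n 1 each [-0.0028 -0.0026 -0.003 ] total [-0.0028 -0.0026 -0.003 ]
then shift [ -1.    2.8 109.3] rows 3 each [-0.3  0.9 36.4] | shift in present frame [ -1.3   3.1 109.3]
[275.14674908 211.72178275]
187 [230 230 232 230 230 232 217 115 101 104 104 103 104 101  83  90 111 218
 125 105  99 100  97 101 126 191 231 232 232 233 235 234 222 176]
193 [233 231 234 231 231 233 124 102 105 106 107 110 129 126  82  88 110 218
 155 147 127 171 179 179 177 182 210 192 126  91  89  93  86  85]
199 [229 228 232 233 232 234 141 163 171 182 187 183 187 176  91  94 110 133
 153 186 178 177 179 177 178 178 115  82  83  87  88  87  88  88]
205 [231 229 228 230 161 134 174 181 179 183 186 181 190 175  97  91 103 116
 146 184 178 180 181 171 179 181 122  87
[... 183 characters left out ...]
27 192 169 144 180 180 181 182 185 186 185 179 179 166 162 173
 182 183 180 179 182 177 180 181 141  85  87  88  84  90  83  86]
223 [129 130 126 127 121 125 182 182 182 182 187 185 187 182 181 182 179 173
 182 184 181 182 183 176 181 181 153  88  91  87  90  86  91  89]
229 [133 129 127 121 122 131 182 180 181 180 184 181 186 180 185 188 180 178
 183 183 180 182 183 178 182 183 165  86  95  91  86  81  94  98]
235 [136 126 126 123 117 115 167 179 180 180 184 183 186 178 179 184 180 180
 183 186 181 183 185 181 180 180 140  90  89  92  90  86  90  93]
241 [129 125 128 125 123 124 102  97 147 178 183 181 190 178 178 186 185 181
 182 188 184 186 183 174 131 107  89  86  91  91  95 111  98  87]
```

The thick weight is still seated on the rod at 78°, with the rod at (275,212) and the slot end at v≈216. Now I'll grasp the thin one again.

```bash

python3 -m handwheel '[{"claw":76,"dx":-1,"dy":3,"dz":29,"rx":0,"ry":0,"rz":0},{"claw":76,"dx":0,"dy":0,"dz":30,"rx":0,"ry":0,"rz":0},{"claw":76,"dx":0,"dy":0,"dz":25,"rx":0,"ry":0,"rz":0},{"claw":76,"dx":0,"dy":0,"dz":15,"rx":0,"ry":0,"rz":0},{"claw":76,"dx":0,"dy":0,"dz":10,"rx":0,"ry":0,"rz":0},{"claw":76,"dx":0,"dy":0,"dz":0,"rx":0,"ry":0,"rz":0},{"claw":76,"dx":0,"dy":0,"dz":0,"rx":0,"ry":0,"rz":0}]'
python3 -m handwheel '[{"claw":40,"dx":0,"dy":0,"dz":0,"rx":0,"ry":0,"rz":0},{"claw":40,"dx":0,"dy":0,"dz":0,"rx":0,"ry":0,"rz":0},{"claw":40,"dx":0,"dy":0,"dz":0,"rx":0,"ry":0,"rz":0},{"claw":40,"dx":0,"dy":0,"dz":0,"rx":0,"ry":0,"rz":0},{"claw":40,"dx":0,"dy":0,"dz":0,"rx":0,"ry":0,"rz":0},{"claw":40,"dx":0,"dy":0,"dz":0,"rx":0,"ry":0,"rz":0}]'
python3 -m handwheel '[{"claw":40,"dx":6,"dy":0,"dz":-8,"rx":0,"ry":0,"rz":0},{"claw":40,"dx":15,"dy":0,"dz":-18,"rx":0,"ry":0,"rz":0},{"claw":40,"dx":21,"dy":0,"dz":-26,"rx":0,"ry":0,"rz":0},{"claw":40,"dx":21,"dy":0,"dz":-26,"rx":0,"ry":0,"rz":0},{"claw":40,"dx":0,"dy":0,"dz":0,"rx":0,"ry":0,"rz":0}]'
python3 - <<'E'
from h import *
f=goal(10,0)[:,0]
planw(10,40,np.array([576,-23.5,124])-95*f,-22,12)
T=pose(bot.get_obs());print((T[:3,:3].T@(np.array([440,-60,150])-T[:3,3])).round(1))
E
```

```text
time: 38.6
tool_pos: [509.8, -381.5, 45.1]
tcp_rot: [3.139, -0.702, 0.535]
contact_force: [0.1, -0.9, 0.0]
grip_width: 76.1
time: 39.2
tool_pos: [509.5, -380.9, 45.0]
tcp_rot: [3.14, -0.702, 0.534]
contact_force: [-4.2, 0.7, 3.5]
grip_width: 49.4
time: 39.7
tool_pos: [509.0, -384.2, 149.9]
tcp_rot: [3.128, -0.701, 0.54]
contact_force: [-0.9, 0.3, -2.2]
grip_width: 49.0
t 39.7 p [ 509.  -384.2  149.9] F [-0.9  0.3 -2.2] w 49.0 q [-1.14  0.58  1.52  0.75  1.24 -0.43]
rot n 3 each [-0.0742 -0.0016  0.0933] total [-0.2226 -0.0048  0.2799]
then shift [  18.3 -343.6   64.8] rows 8 each [  2.3 -43.    8.1] | shift in present frame [ 109.2 -302.8  137.8]
[  82.4 -314.4   65.3]
```

```bash

python3 -m handwheel '[{"claw":40,"dx":0,"dy":0,"dz":0,"rx":-0.0742,"ry":0,"rz":0.0933},{"claw":40,"dx":0,"dy":0,"dz":0,"rx":-0.0742,"ry":0,"rz":0.0933},{"claw":40,"dx":0,"dy":0,"dz":0,"rx":-0.0742,"ry":0,"rz":0.0933},{"claw":40,"dx":2.3,"dy":-43,"dz":8.1,"rx":0,"ry":0,"rz":0},{"claw":40,"dx":2.3,"dy":-43,"dz":8.1,"rx":0,"ry":0,"rz":0},{"claw":40,"dx":2.3,"dy":-43,"dz":8.1,"rx":0,"ry":0,"rz":0},{"claw":40,"dx":2.3,"dy":-43,"dz":8.1,"rx":0,"ry":0,"rz":0},{"claw":40,"dx":2.3,"dy":-43,"dz":8.1,"rx":0,"ry":0,"rz":0},{"claw":40,"dx":2.3,"dy":-43,"dz":8.1,"rx":0,"ry":0,"rz":0},{"claw":40,"dx":2.3,"dy":-43,"dz":8.1,"rx":0,"ry":0,"rz":0}]'
python3 -m handwheel '[{"claw":40,"dx":2.3,"dy":-43,"dz":8.1,"rx":0,"ry":0,"rz":0},{"claw":40,"dx":0,"dy":0,"dz":0,"rx":0,"ry":0,"rz":0},{"claw":40,"dx":0,"dy":0,"dz":0,"rx":0,"ry":0,"rz":0},{"claw":40,"dx":0,"dy":0,"dz":0,"rx":0,"ry":0,"rz":0}]'
python3 - <<'E'
from h import *
T=st();f=goal(10,0)[:,0]
planw(10,40,np.array([576,-23.5,124])-75*f,-22,11)
E
```

```text
time: 40.7
tool_pos: [502.2, -75.3, 113.9]
tcp_rot: [-3.129, -0.698, 0.166]
contact_force: [2.1, 0.6, -2.0]
grip_width: 49.5
time: 41.1
tool_pos: [503.0, -34.2, 110.4]
tcp_rot: [-3.13, -0.7, 0.167]
contact_force: [0.5, 0.9, -1.6]
grip_width: 49.5
t 41.1 p [503.  -34.2 110.4] F [ 0.5  0.9 -1.6] q [-0.53  0.21  2.33  1.49  0.44 -0.49] H fwd,lat 73.8 -1.6 lean 40.1 hd 9.6
t 41.1 p [503.  -34.2 110.4] F [ 0.5  0.9 -1.6] w 49.5 q [-0.53  0.21  2.33  1.49  0.44 -0.49]
rot n 1 each [-0.0064 -0.0017 -0.0059] total [-0.0064 -0.0017 -0.0059]
then shift [17.6  2.2 11.4] rows 1 each [17.6  2.2 11.4] | shift in present frame [17.6  2.1 11.4]
```

Plenty of wrist room here, so I'll turn to about 2° for a bigger slot difference, then check alignment.

```bash

python3 -m handwheel '[{"claw":40,"dx":0,"dy":0,"dz":0,"rx":-0.0855,"ry":0,"rz":0.102},{"claw":40,"dx":0,"dy":0,"dz":0,"rx":0,"ry":0,"rz":0},{"claw":40,"dx":0,"dy":0,"dz":0,"rx":0,"ry":0,"rz":0},{"claw":40,"dx":0,"dy":0,"dz":0,"rx":0,"ry":0,"rz":0}]'
python3 - <<'E'
from h import *
T=st();np.save('pics/w20T.npy',T);W=snap('wrist','w20.png')
print(proj(W,[576,-23.5,116],T),proj(W,[576,-23.5,180],T))
g=cv2.cvtColor(W['frame'],cv2.COLOR_RGB2GRAY)
for v in list(range(90,220,10))+list(range(240,278,6)): print(v,g[v,240:330:3])
E
```

```text
time: 41.5
tool_pos: [503.1, -34.2, 110.6]
tcp_rot: [-3.13, -0.699, 0.036]
contact_force: [-0.1, 0.3, -2.2]
grip_width: 49.3
t 41.5 p [503.1 -34.2 110.6] F [-0.1  0.3 -2.2] q [-0.44  0.19  2.36  1.7   0.31 -0.51] H fwd,lat 73.3 8.1 lean 40.1 hd 2.1
[269.9776223  133.99469969] [265.99864181  56.17060378]
90 [ 67  63  66  74  75  73  70  74  69  72  72  63  69  75  93 147 144 141
 147 143 140 166 175 182 180 180 184 175 175 169]
100 [ 67  72  73  73  75  72  72  78  70  73  74  72  63  70  96 145 147 145
 145 144 149 136 178 178 179 189 191 191 184 170]
110 [ 86  85  87 114 166 167 167 153  73  73  78 127 167 168 165 162 161 155
 153 150 154 148 137 170 170 175 169 170 166 170]
120 [ 90  92  93 109 155 170 169 165  75  74  73 116 171 172 172 173 176 180
 176 176 175 174 172 174 193 197 194 193 199 197]
130 [ 73  72  79  80  75  78  77  78  77  77  77  95 167 178 175 180 178 183
 182 178 178 176 180 181 180 198 210 208 210 212]
140 [ 92 122 177 174 172 168 157 138  87  77  79 139 175 177 182 182 183 182
 181 182 182 182 180 182 180 187 209 212 212 217]
150 [ 91 163 174 175 175 177 179  
[... 1043 characters left out ...]
124 120 106 184
 190 188 184 182 182 186 185 189 186 192 183 140]
252 [185 180 182 177 182 182 186 183 188 165 112 117 121 121 118 123 109 186
 189 189 189 185 189 184 183 185 184 192 186  81]
258 [181 182 186 176 179 180 180 182 184 160 116 128 124 125 119 121 104 182
 188 188 190 187 187 185 181 187 186 187 184  82]
264 [179 178 176 176 179 179 180 180 180 179 127 120 122 122 120 121 144 188
 183 186 182 182 184 182 180 183 181 188 181  85]
270 [178 177 179 177 178 180 179 179 179 180 180 185 163 152 170 178 180 184
 180 182 185 183 183 183 179 185 183 184 182  93]
276 [144 139 141 134 139 141 141 141 144 138 138 147 142 140 143 140 140 148
 147 146 145 143 142 142 139 142 139 146 142  98]
```

```bash

python3 -m handwheel '[{"claw":40,"dx":0,"dy":0,"dz":0,"rx":0.056,"ry":0,"rz":-0.067},{"claw":40,"dx":0,"dy":0,"dz":0,"rx":0,"ry":0,"rz":0},{"claw":40,"dx":0,"dy":0,"dz":0,"rx":0,"ry":0,"rz":0}]'
python3 - <<'E'
from h import *
T=st((576,-22))
E
```

```text
time: 41.85
tool_pos: [502.8, -34.4, 110.4]
tcp_rot: [-3.129, -0.7, 0.118]
contact_force: [0.3, -0.3, -1.7]
grip_width: 49.7
t 41.85 p [502.8 -34.4 110.4] F [ 0.3 -0.3 -1.7] q [-0.5   0.2   2.34  1.56  0.39 -0.49] H fwd,lat 74.1 3.7 lean 40.1 hd 6.8
```

```bash

python3 -m handwheel '[{"claw":40,"dx":10.5,"dy":-2.8,"dz":8.8,"rx":0,"ry":0,"rz":0},{"claw":40,"dx":10.5,"dy":0,"dz":8.8,"rx":0,"ry":0,"rz":0},{"claw":40,"dx":10.5,"dy":0,"dz":8.8,"rx":0,"ry":0,"rz":0},{"claw":40,"dx":10.5,"dy":0,"dz":8.8,"rx":0,"ry":0,"rz":0},{"claw":40,"dx":0,"dy":0,"dz":0,"rx":0,"ry":0,"rz":0},{"claw":40,"dx":0,"dy":0,"dz":0,"rx":0,"ry":0,"rz":0},{"claw":40,"dx":0,"dy":0,"dz":0,"rx":0,"ry":0,"rz":0}]'
python3 - <<'E'
from h import *
T=st((576,-22));np.save('pics/w21T.npy',T);W=snap('wrist','w21.png')
print(proj(W,[576,-22,116],T),proj(W,[576,-22,150],T))
g=cv2.cvtColor(W['frame'],cv2.COLOR_RGB2GRAY)
for v in list(range(110,278,8)): print(v,g[v,240:330:3])
E
```

```text
time: 42.55
tool_pos: [555.8, -23.1, 110.3]
tcp_rot: [-3.129, -0.699, 0.121]
contact_force: [-0.2, 0.5, -2.7]
grip_width: 49.3
t 42.55 p [555.8 -23.1 110.3] F [-0.2  0.5 -2.7] q [-0.39  0.27  2.22  1.51  0.33 -0.35] H fwd,lat 20.2 -1.3 lean 40.0 hd 6.9
[283.78011923 203.84726127] [284.05156221 175.6454304 ]
110 [ 72  96 104  86  94  82  39  42  35  39  45  46  43  73  78  74  79  78
  75  59  59 132 166 167 149  64 139 140 172 166]
118 [ 95 147  94  83  90  86  62  43  48  46  57  56  56  68  80  73  75  76
  73  54 132 177 163 132 159 151 150 142 165 182]
126 [149 145 125  86  90  78  86  93  85  66  43  47  52  77  80  80  76  76
  76 152  95  94 140 123 138 151 150 149 148 177]
134 [148 148 146 135  77  80  91  91  81  76  79  78  75  76  79  80  79  74
  76 118 149  85 102 148 153 151 152 156 144 174]
142 [145 153 105  78  77  70  76  73  74  78  83  81  75  75  75  80  81  78
  70  75  75  93 152 157 155 154 155 157 153 158]
150 [151 117  83  83  80  74  71  75  76  72  76  80  78  76  80  76  73  76
  73  76  73 120 155 156 153 156 156 161 155 143]
158 [ 85  79  81  85  79  80 
[... 1175 characters left out ...]
128 189 146 199
 193 197 197 194 195 194 194 197 202 200 187 185]
238 [ 99  98  95 100  98  92  94  97  99  95  92  93  96 174 131  99 109 193
 198 197 192 190 197 192 193 194 199 199 195 176]
246 [ 97  94  96  94  98  96  97  93  99  92  79  82  81  81  81  92 106 189
 198 193 193 192 192 192 193 196 194 196 191 128]
254 [ 98  96  96  98  94  96  98  92  96  91 180 204 210 210 212 206 126 191
 190 197 193 191 192 194 189 189 192 198 191  86]
262 [ 96  96  95  94  94  94  95  93  98  86 183 203 205 211 215 222 151 190
 187 189 191 191 190 190 188 192 187 193 176  83]
270 [ 93  94  95  91  97  95  97  94  97  92  97  93 163 179 181 184 190 193
 187 192 190 190 190 189 187 190 187 187 140  90]
```

```bash

python3 -m handwheel '[{"claw":40,"dx":0,"dy":2.2,"dz":0,"rx":0.045,"ry":0,"rz":-0.0535},{"claw":40,"dx":0,"dy":2.1,"dz":0,"rx":0,"ry":0,"rz":0},{"claw":40,"dx":0,"dy":0,"dz":0,"rx":0,"ry":0,"rz":0},{"claw":40,"dx":7.7,"dy":0,"dz":6.4,"rx":0,"ry":0,"rz":0},{"claw":40,"dx":7.7,"dy":0,"dz":6.4,"rx":0,"ry":0,"rz":0},{"claw":40,"dx":0,"dy":0,"dz":0,"rx":0,"ry":0,"rz":0},{"claw":40,"dx":0,"dy":0,"dz":0,"rx":0,"ry":0,"rz":0}]'
python3 - <<'E'
from h import *
T=st((576,-22));np.save('pics/w22T.npy',T);W=snap('wrist','w22.png')
print(proj(W,[576,-22,116],T),proj(W,[576,-22,150],T))
g=cv2.cvtColor(W['frame'],cv2.COLOR_RGB2GRAY)
for v in list(range(166,278,6)): print(v,g[v,240:330:3])
E
```

```text
time: 43.3
tool_pos: [577.0, -23.0, 110.5]
tcp_rot: [-3.129, -0.7, 0.192]
contact_force: [-0.4, -0.4, -2.2]
grip_width: 49.2
t 43.3 p [577.  -23.  110.5] F [-0.4 -0.4 -2.2] q [-0.41  0.31  2.16  1.39  0.39 -0.29] H fwd,lat -0.8 1.2 lean 40.1 hd 11.0
[279.56801485 236.16776159] [279.09965098 212.39990934]
166 [156 156 144  86  84  88  77  74  79  75  82  85  80  82  84  82  77  91
  84  80  78  79  75 150 160 158 158 161 161 162]
172 [156 125  88  88  80  83  82  77  80  81  81  80  78  84  82  84  83  84
  88  79  81  77  84 161 158 164 164 162 162 165]
178 [154  85  83  83  87  81  85  78  82  82  77  81  84  82  83  81  80  82
  82  82  79  79 102 159 158 162 166 167 169 164]
184 [ 86  86  82  86  84  84  86  75  82  78  81  82  81  84  82  82  77  82
  87  79  81  78 122 156 158 165 162 164 163 167]
190 [ 86  83  84  89  83  89  87  79  77  83  79  80  79  82  79  80  81  87
  81  84  82  80 131 147 154 159 165 164 163 164]
196 [ 87  80  84  90  86  90  99 119 187 186 187  99  79  86  85  86  82  83
  80  78  83 117 145 139 145 161 166 162 165 165]
202 [ 88  79  91  97  94  95  97
[... 918 characters left out ...]
 86  86 105 199
 199 202 200 197 199 197 198 200 204 205 198 162]
250 [103  98 101  99 131 186 190 128  98  96  92 101 102  96 100 101 109 198
 198 200 199 196 198 197 194 198 202 200 197 151]
256 [ 99  98 101  95 175 192 187 105 101  93  96  93  97 103  99  98 100 196
 196 200 196 195 199 195 194 200 196 202 198 140]
262 [ 97  96 101 129 187 170 133 100 103  97  95  97 133 182  95 101 117 197
 193 198 196 198 197 194 190 198 196 199 198 124]
268 [102 101 100 100 103 102 103 101  99 102 184 148 172 133 113 151 196 198
 194 199 200 193 196 195 193 195 193 199 198  95]
274 [100  94  98  96  99  98  99 101  96 145 189 194 194 189 195 191 192 194
 196 199 197 191 196 191 193 192 193 196 179  95]
```

```bash

python3 -m handwheel '[{"claw":40,"dx":4.6,"dy":0,"dz":3.9,"rx":0,"ry":0,"rz":0},{"claw":40,"dx":4.6,"dy":0,"dz":3.9,"rx":0,"ry":0,"rz":0},{"claw":40,"dx":4.6,"dy":0,"dz":3.9,"rx":0,"ry":0,"rz":0},{"claw":40,"dx":0,"dy":0,"dz":0,"rx":0,"ry":0,"rz":0},{"claw":40,"dx":0,"dy":0,"dz":0,"rx":0,"ry":0,"rz":0},{"claw":40,"dx":0,"dy":0,"dz":0,"rx":0,"ry":0,"rz":0}]'
python3 - <<'E'
from h import *
T=st((576,-22));np.save('pics/w23T.npy',T);W=snap('wrist','w23.png')
print(proj(W,[576,-22,116],T),proj(W,[576,-22,150],T))
g=cv2.cvtColor(W['frame'],cv2.COLOR_RGB2GRAY)
for v in list(range(214,278,4)): print(v,g[v,255:306:3])
E
```

```text
time: 43.95
tool_pos: [594.5, -19.9, 110.5]
tcp_rot: [-3.129, -0.7, 0.191]
contact_force: [-0.1, 0.4, -2.5]
grip_width: 49.5
t 43.95 p [594.5 -19.9 110.5] F [-0.1  0.4 -2.5] q [-0.38  0.33  2.12  1.36  0.38 -0.24] H fwd,lat -18.6 1.5 lean 40.1 hd 11.0
[278.76812388 265.61051514] [278.12850659 246.4275649 ]
214 [109 112 111 199 202 100  92  94  91  92  86 118 220 219 222 219 218]
218 [113 112 114 211 201 111  89  90  90  95  87 121 219 218 221 218 220]
222 [114 113 147 217 197 120  91  89  91  94  90 133 221 219 219 216 216]
226 [109 147 197 212 202 132  92  89  91  89  90 129 220 217 220 219 218]
230 [151 213 211 212 197 157  89  93  94  96  87 132 220 221 222 219 215]
234 [187 211 208 214 197 175  90  93  94  90  85 136 216 220 222 217 217]
238 [206 212 208 214 195 178  92  91  90  96  93 127 214 216 216 215 219]
242 [208 210 209 213 192 174  92  92  95  91  87 122 214 215 218 213 218]
246 [210 209 210 212 191 180  96  89  93  90  84 120 214 214 216 214 216]
250 [208 211 211 212 191 190 103  94  93  92  89 123 214 217 216 215 213]
254 [207 208 208 209 186 116  96  93  97  92  87 113 213 214 216 215 215]
258 [202 210 205 209 186 100  87  90  92  96  92 115 212 213 217 215 210]
262 [205 209 206 212 187  97  96  89  85  95  87 128 213 213 215 213 212]
266 [206 209 203 209 179 104  91  92  93  90 104 195 215 213 214 216 212]
270 [207 208 207 212 138 109 107 101 103 140 207 211 214 211 213 214 209]
274 [203 208 209 206 115 112 113 114 209 210 204 211 216 212 211 216 211]
```

```bash

python3 -m handwheel '[{"claw":40,"dx":1.8,"dy":0,"dz":1.5,"rx":0,"ry":0,"rz":0},{"claw":40,"dx":1.8,"dy":0,"dz":1.5,"rx":0,"ry":0,"rz":0},{"claw":40,"dx":1.8,"dy":0,"dz":1.5,"rx":0,"ry":0,"rz":0},{"claw":40,"dx":0,"dy":0,"dz":0,"rx":0,"ry":0,"rz":0},{"claw":40,"dx":0,"dy":0,"dz":0,"rx":0,"ry":0,"rz":0},{"claw":40,"dx":0,"dy":0,"dz":0,"rx":0,"ry":0,"rz":0}]'
python3 - <<'E'
from h import *
T=st((576,-22));W=snap('wrist','w24.png');np.save('pics/w24T.npy',T)
print(proj(W,[576,-22,141],T))
g=cv2.cvtColor(W['frame'],cv2.COLOR_RGB2GRAY)
for v in list(range(226,278,4)): print(v,g[v,255:306:3])
cv2.imwrite('pics/w24z.png',cv2.resize(cv2.imread('pics/w24.png')[130:290,170:390],(660,480),interpolation=cv2.INTER_CUBIC))
E
```

```text
time: 44.6
tool_pos: [601.5, -18.6, 110.6]
tcp_rot: [-3.129, -0.7, 0.191]
contact_force: [0.7, 0.3, -2.4]
grip_width: 49.4
t 44.6 p [601.5 -18.6 110.6] F [ 0.7  0.3 -2.4] q [-0.37  0.34  2.1   1.35  0.37 -0.21] H fwd,lat -25.7 1.5 lean 40.1 hd 11.0
[278.21728586 266.15230274]
226 [112 116 116 208 206 106  94  93  98  91  92 119 224 227 225 224 225]
230 [117 119 125 221 205 102  97  95  94  93  92 125 225 225 226 224 222]
234 [115 118 155 221 201 121  93  95  93  92  95 135 224 226 228 226 223]
238 [117 123 200 220 201 136  93 100  98  92  91 131 221 225 226 224 224]
242 [153 220 218 223 202 143  92  95  92  93  94 120 222 224 227 224 223]
246 [199 218 218 217 200 166  92  96  99  97  88 127 220 220 226 224 221]
250 [216 220 216 220 202 173  96  97 100  95  91 129 219 222 227 224 222]
254 [214 218 217 221 196 184  97  95 101  93  89 124 215 221 225 222 222]
258 [213 213 214 218 196 133  96  94  96  96  99 120 217 219 225 223 219]
262 [214 215 215 221 200 102  94  95  96  98  97 137 221 220 225 224 220]
266 [216 212 215 218 215 144  97  95  94  96 111 203 223 217 224 220 220]
270 [215 215 215 217 216 141 113 104 101 184 213 218 220 218 221 222 217]
274 [214 215 214 215 212 117 117 111 120 217 214 216 221 217 220 226 219]
```

View pics/w24z.png

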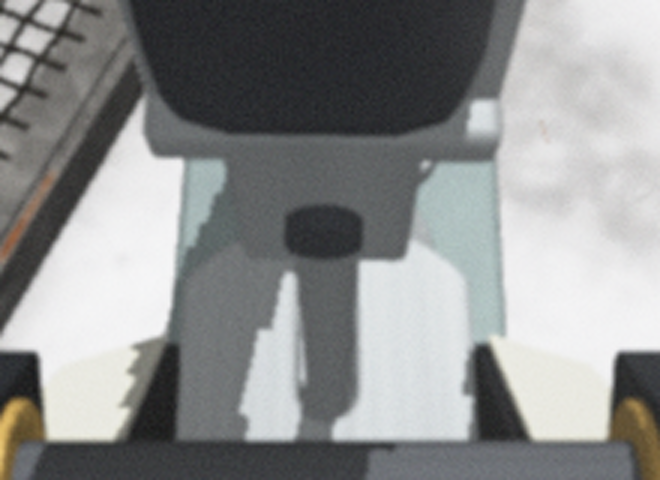

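The view shows the rod at the bottom of the thin weight's slot, at full-frame ≈(279,268). I'll lower it while watching the force.

```bash

python3 -m handwheel '[{"claw":40,"dx":-1.9,"dy":0,"dz":2.3,"rx":0,"ry":0,"rz":0},{"claw":40,"dx":-1.3,"dy":0,"dz":1.5,"rx":0,"ry":0,"rz":0},{"claw":40,"dx":0,"dy":0,"dz":0,"rx":0,"ry":0,"rz":0},{"claw":40,"dx":0,"dy":0,"dz":0,"rx":0,"ry":0,"rz":0}]'
python3 -m handwheel '[{"claw":40,"dx":-1.3,"dy":0,"dz":1.5,"rx":0,"ry":0,"rz":0},{"claw":40,"dx":0,"dy":0,"dz":0,"rx":0,"ry":0,"rz":0},{"claw":40,"dx":0,"dy":0,"dz":0,"rx":0,"ry":0,"rz":0}]'
python3 -m handwheel '[{"claw":40,"dx":-1.3,"dy":0,"dz":1.5,"rx":0,"ry":0,"rz":0},{"claw":40,"dx":0,"dy":0,"dz":0,"rx":0,"ry":0,"rz":0},{"claw":40,"dx":0,"dy":0,"dz":0,"rx":0,"ry":0,"rz":0}]'
python3 -m handwheel '[{"claw":40,"dx":-1.3,"dy":0,"dz":1.5,"rx":0,"ry":0,"rz":0},{"claw":40,"dx":0,"dy":0,"dz":0,"rx":0,"ry":0,"rz":0},{"claw":40,"dx":0,"dy":0,"dz":0,"rx":0,"ry":0,"rz":0}]'
python3 -c "
from h import *
st((576,-22))"
```

```text
time: 45.05
tool_pos: [601.5, -18.6, 105.5]
tcp_rot: [-3.129, -0.7, 0.191]
contact_force: [0.2, -0.5, -3.0]
grip_width: 49.2
time: 45.35
tool_pos: [601.6, -18.6, 103.7]
tcp_rot: [-3.129, -0.7, 0.191]
contact_force: [0.1, 0.5, -2.4]
grip_width: 49.4
time: 45.65
tool_pos: [601.5, -18.5, 101.7]
tcp_rot: [-3.129, -0.7, 0.191]
contact_force: [-0.3, -0.5, -1.2]
grip_width: 48.9
time: 45.95
tool_pos: [601.8, -18.6, 100.0]
tcp_rot: [-3.129, -0.701, 0.191]
contact_force: [-0.2, 0.3, 0.3]
grip_width: 49.5
t 45.95 p [601.8 -18.6 100. ] F [-0.2  0.3  0.3] q [-0.37  0.36  2.11  1.43  0.37 -0.31] H fwd,lat -25.9 1.6 lean 40.2 hd 11.0
```

```bash

python3 -m handwheel '[{"claw":40,"dx":-1,"dy":0,"dz":1.2,"rx":0,"ry":0,"rz":0},{"claw":40,"dx":0,"dy":0,"dz":0,"rx":0,"ry":0,"rz":0},{"claw":54,"dx":0,"dy":0,"dz":0,"rx":0,"ry":0,"rz":0},{"claw":60,"dx":0,"dy":0,"dz":0,"rx":0,"ry":0,"rz":0},{"claw":76,"dx":0,"dy":0,"dz":0,"rx":0,"ry":0,"rz":0},{"claw":76,"dx":0,"dy":0,"dz":0,"rx":0,"ry":0,"rz":0},{"claw":76,"dx":0,"dy":0,"dz":0,"rx":0,"ry":0,"rz":0}]'
python3 -m handwheel '[{"claw":76,"dx":0,"dy":0,"dz":-10,"rx":0,"ry":0,"rz":0},{"claw":76,"dx":0,"dy":0,"dz":-20,"rx":0,"ry":0,"rz":0},{"claw":76,"dx":0,"dy":0,"dz":-30,"rx":0,"ry":0,"rz":0},{"claw":76,"dx":0,"dy":0,"dz":-40,"rx":0,"ry":0,"rz":0},{"claw":76,"dx":0,"dy":0,"dz":-20,"rx":0,"ry":0,"rz":0},{"claw":76,"dx":0,"dy":0,"dz":0,"rx":0,"ry":0,"rz":0},{"claw":76,"dx":0,"dy":0,"dz":0,"rx":0,"ry":0,"rz":0},{"claw":76,"dx":0,"dy":0,"dz":0,"rx":0,"ry":0,"rz":0},{"claw":76,"dx":0,"dy":0,"dz":0,"rx":0,"ry":0,"rz":0},{"claw":76,"dx":0,"dy":0,"dz":0,"rx":0,"ry":0,"rz":0}]'
python3 - <<'E'
from h import *
T=st((576,-22));W=snap('wrist','w25.png');snap('side','d25.png');snap('scene','s25.png');np.save('pics/w25T.npy',T)
a=cv2.resize(cv2.imread('pics/w25.png')[40:300,140:420],(560,520));b=cv2.resize(cv2.imread('pics/s25.png')[130:220,185:245],(240,360))
b=np.vstack([b,np.zeros((160,240,3),np.uint8)])
cv2.imwrite('pics/m25.png',np.hstack([a,b]))
E
```

```text
time: 46.65
tool_pos: [601.5, -18.5, 98.0]
tcp_rot: [-3.129, -0.7, 0.191]
contact_force: [-0.7, -0.4, -0.6]
grip_width: 75.1
time: 47.65
tool_pos: [525.9, -34.3, 189.0]
tcp_rot: [-3.128, -0.699, 0.191]
contact_force: [-0.4, -0.3, 0.3]
grip_width: 76.0
t 47.65 p [525.9 -34.3 189. ] F [-0.4 -0.3  0.3] q [-0.51  0.07  2.16  0.94  0.55  0.13] H fwd,lat 51.5 2.6 lean 40.0 hd 10.9
```

View pics/m25.png

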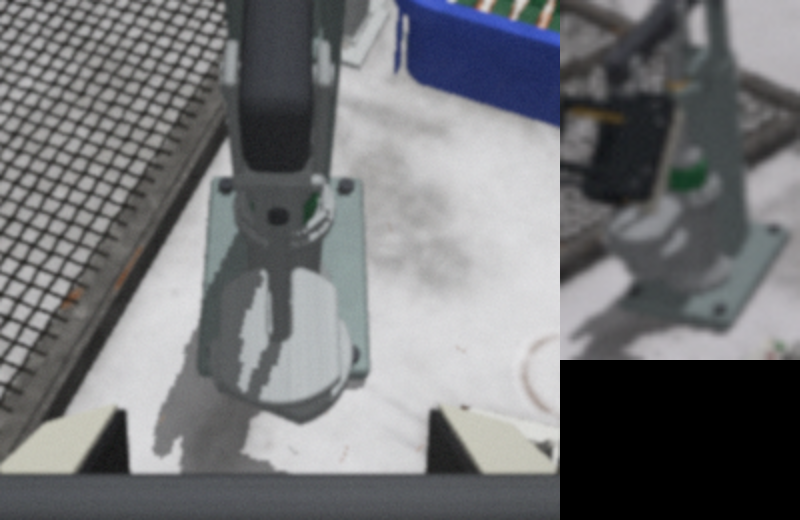

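Both weights are stacked flat with the rod at the slot bottoms (wrist ≈(281,207)), and the thin flats are centred on it. I'll back off a little more, let it settle, run one numeric check and hand in.

```bash

python3 -m handwheel '[{"claw":76,"dx":0,"dy":0,"dz":-20,"rx":0,"ry":0,"rz":0},{"claw":76,"dx":0,"dy":0,"dz":-30,"rx":0,"ry":0,"rz":0},{"claw":76,"dx":0,"dy":0,"dz":0,"rx":0,"ry":0,"rz":0},{"claw":76,"dx":0,"dy":0,"dz":0,"rx":0,"ry":0,"rz":0},{"claw":76,"dx":0,"dy":0,"dz":0,"rx":0,"ry":0,"rz":0},{"claw":76,"dx":0,"dy":0,"dz":0,"rx":0,"ry":0,"rz":0},{"claw":76,"dx":0,"dy":0,"dz":0,"rx":0,"ry":0,"rz":0},{"claw":76,"dx":0,"dy":0,"dz":0,"rx":0,"ry":0,"rz":0},{"claw":76,"dx":0,"dy":0,"dz":0,"rx":0,"ry":0,"rz":0},{"claw":76,"dx":0,"dy":0,"dz":0,"rx":0,"ry":0,"rz":0}]'
python3 - <<'E'
from h import *
W=load('w25.npz');T=np.load('pics/w25T.npy')
q=lambda x,y:(140+x/2,40+y/2)
for z in (130,136):
    P={k:onz(W,*q(*p),z,T).round(1)[:2] for k,p in dict(rodnear=(281,340),left=(218,340),right=(346,340),back=(277,402),tipL=(262,269),tipR=(300,268)).items()};print(z,P,'width',np.linalg.norm(P['left']-P['right']))
# change of press between start and now around ram/core in the scene view
a=load('s0.npz')['frame'].astype(int);S=snap('scene','s26.png')['frame'].astype(int)
for n,f in (('start',a),('now',S)):
    m=(f[...,1]-f[...,0]>25)&(f[...,1]-f[...,2]>5);m[:150]=0;m[195:]=0;m[:,:205]=0;m[:,235:]=0
    v,u=np.nonzero(m);print(n,'green core px',len(v),u.mean().round(1) if len(v) else 0,v.mean().round(1) if len(v) else 0,v.min() if len(v) else 0)
st((576,-22))
E
```

```text
time: 48.8
tool_pos: [494.4, -41.4, 228.1]
tcp_rot: [-3.129, -0.7, 0.191]
contact_force: [-0.1, 0.2, 0.7]
grip_width: 76.4
130 {'rodnear': array([570.8, -24.4]), 'left': array([565.8,   1.1]), 'right': array([575.9, -50.7]), 'back': array([544. , -28.1]), 'tipL': array([602.4,  -9.7]), 'tipR': array([606. , -25.8])} width 52.77546778570514
136 {'rodnear': array([568.1, -25. ]), 'left': array([ 5.632e+02, -1.000e-01]), 'right': array([573.1, -50.6]), 'back': array([542. , -28.6]), 'tipL': array([598.9, -10.7]), 'tipR': array([602.5, -26.3])} width 51.461247555806494
start green core px 45 216.9 173.4 170
now green core px 36 216.7 173.9 171
t 48.85 p [494.4 -41.4 228.1] F [ 0.1 -0.4 -0.7] q [-0.58 -0.06  2.15  0.81  0.68  0.24] H fwd,lat 83.8 3.5 lean 40.1 hd 11.0
```

```bash
python3 -c "
from plant import bot
bot.close_job()"
```

```text
the job is handed in; nothing more can be done
```

Both weights are on the hanger, the thick one on the plate and the thin one flat on top. I handed in at about 49 s of the 69 s limit, with the robot backed clear. I couldn't measure directly that the press has closed.

**What I did**
- **Finger length:** the first grip closed on air, because the fingertips turned out to be about 30 mm short of the reported TCP. I corrected for that.
- **Re-turning the thick weight:** I first placed it with its slot at 50°. The thin weight then couldn't come in from the left because of joint limits. I returned it to its seat, turned the thick weight on the rod to 78°, and brought the thin one in at 11°.

**Last checks**
- **Position:** in the last wrist view the rod sits at the thin weight's slot bottom, within about 2 mm of its centre. It was also at the bottom of the thick weight's slot when I last looked, before the thin one went on.
- **Slot angle:** the two slots are about 67° apart by the hand's headings. That is above the judged 60°, but short of a full quarter turn.
- **Cores:** the green cores show the same position in the scene camera as at the start. I did not measure the side cutters again.
- **Press closure:** I inferred it from the load passing fully to the hanger and about 5 mm of further sinking as the thin weight went on. One measurement disagrees: the apparent width of the flats suggested the stack sits a few mm higher than it would with the press closed. I put that down to pixel error.

I viewed 15 pictures, over the budget of 10.

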